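# Seal the certificate, tick the journal, clear the pens into the desk tidy

### The arm

A 6-joint arm with a two-finger parallel gripper is mounted at the origin on the work surface. World frame = base frame: x ahead of the robot, y to its left, z up, the work surface at z = 0. Lengths are in m, angles in rad, forces in N, time in s.
With the tool pointing down it reaches from about 0.25 to 0.725 m from the base axis. Payload 4 kg.
Tool frame: the origin (TCP) lies midway between the tips of the shut fingers; the grasp point (between the pads) lies bot.pinch_z behind it (bot.pinch_z is the distance from the TCP to the grasp point, in m); z points along the fingers, y is the direction in which the jaws open and shut (so a half turn about z gives the same grasp; the last joint's range is limited). The gripper opens to 85 mm and grips with 20 to 120 N. Pads are 22 mm wide; open, the fingers measure 114 mm over their backs; the gripper's body (76 mm by 85 mm) begins 54 mm behind the grasp point. The pads swing forward as they close: fully open they stand 13 mm farther back than shut.
Start: joints at [-1.142, 0.241, 0.005, 1.335, 0, 1.571], TCP at [0.208, -0.455, 0.231] pointing down, gripper open.
Joint ranges: [-2.72, 2.72], [-1.05, 1.87], [-1.09, 1.28], [-1.99, 2.15], [-1.42, 1.44], [-3.14, 3.14]. Speed limits (rad/s): [2.79, 2.79, 3.14, 3.14, 3.14, 3.14].

### API

Orientations are given as a unit quaternion [x, y, z, w].
In Python, from workcell import bot gives the robot as it stands. The module is installed in compiled form; this text tells all that it offers.
- The arm moves only by the tool move_arm, never from a script. Its argument "series" is a list that holds one entry, the list of rows, each a list of 7 numbers: the shift along the world's x, y, z in cm, then the turn, a rotation vector about the world's x, y, z in degrees, then the opening, from 0 (shut) to 1 (fully open). A call has exactly 5 rows; each row shifts and turns the pose as measured when the row begins; what a row does not reach is not made up. A row lasts 1/10 s, in which the tool goes at most 50 mm and 8.59 degrees, less where a joint would pass 70% of its speed; a pose out of reach is approached as far as the arm can. A call with a gripper value outside its range is refused whole. The fingers move at their own pace and stop on an object; the grip force is fixed at half the most. Time passes only in rows, so rows that do not move let the fingers close, or fill a call up. It gives the time, the measured TCP pose, the force and the opening at its end, in the units of the state.
- bot.get_obs(): the state, without advancing time (a new reading comes with each control period).
- bot.camera(name): name is "scene" or "top" or "wrist"; returns (picture, depth): 420x560x3 uint8, red, green, blue; 420x560 float32, m along the optical axis (not along the pixel's ray), 0 where there is no reading.
- bot.camera_info(name): a dict with "vfov" (degrees; the focal length in pixels is half the picture's height over the tangent of half this angle, whatever the lens; pixels are square), "cx", "cy" (the principal point, pixels), "cam_to_world" (4x4, takes a point from camera to world coordinates); the wrist camera has in their place "tool_from_camera" (4x4, takes a point from camera to tool coordinates, whose origin is the TCP and whose axes are the flange's). Camera axes: x right, y down, z forward; pixel columns grow to the right and rows downward; lengths in m; the calibration is good to about 2 mm. A picture is of the moment at which its call begins: read the wrist's pose just before it. camera_info takes no time and is no camera call.
- bot.job_done(): hands the job in, once; it reports no verdict.
Trained networks look in the newest picture that a camera, given by its name, has taken for a name from the list of things; names that differ only in an ending like _2 or _b are one class to them, and where a whole thing is asked for, a point or a joint stands for the part that bears it (a point fixed in the world has none). Each returns a list of dicts, best first, with "confidence" (0 to 1); they miss things now and then, are a little off and sometimes report something else, mostly with a low value. They report only what shows in the picture. A call takes as long as a camera call.
- bot.find_in(camera, target): "at" ([x, y, z] in m, in world coordinates, good to about 4 mm: the middle of the surface that is visible of it).
The state is a dict: "clock": time; "joint_pos": joint angles; "joint_vel": joint speeds; "tau": joint torques, N m; "eef_pos": TCP position; "tool_rot": TCP orientation; "ft_force": force on the tool from outside, world axes, zero at the start; "ft_torque": the same for the moment, N m; "grip_width": finger opening in m.
Only numpy, scipy, OpenCV 4.12 (cv2) and the standard library are available. Lean on these libraries where they do the work, as an engineer would, in place of code of your own. Each camera call takes 0.05 s, during which the arm holds its last target.

### The job

Seal the certificate waiting in the desk press by pushing the press's lever all the way down, and let it come back up. Then enter it in the journal pad: with the stylus, touch the three tick boxes on the screen one after the other, beginning with the far one and ending with the one nearest you. Clear the desk too: the stylus and every pen, highlighter or letter opener lying about must end up standing in the wells of the wooden desk tidy, either end down, with the paperweight and the block of notes left where they are.

Things in the scene. Friction and masses are not known exactly. Their poses are not given: they have to be found in the camera images.
- press: dark cast-iron desk seal press, fixed, left or right of the middle: bed 170 x 64 mm, frame 112 mm high, a certificate lying in its throat (flat sheet, only drawn). Origin under the bed, on the desk; its -x points to its front, towards the robot's side, where the lever sticks out. The lever's hinge pin lies along the press's y at (10, 0, 128) mm.
- lever (a joint): lever of the press, rad: 0 = at rest, raised 0.48 above level; grows as the knob is pushed down; 0.48 = end of stroke (lever level). A spring brings it back up. About 5 N on the knob starts it, about 12 N holds it fully down.
- lever_knob (a point): centre of the flat top of the lever's round wooden knob, 42 mm across. It moves on an arc: at joint value q it lies (0.165 cos e - 0.020 sin e) m in front of the hinge pin and (0.165 sin e + 0.020 cos e) m above it, with e = 0.48 - q; in all about 74 mm down and 28 mm forward (press's -x).
- journal: journal pad: black, flat, fixed signing pad with a white touch screen, 150 (x) x 112 (y) x 14 mm, lying in front of the robot. Origin in the middle of its underside. Three tick boxes (dark square outlines, 20 mm) stand in a column along its left (+y) side, 40 mm apart, each with grey lines of text beside it.
- box1 (a point): centre of the far tick box, on the screen's surface (14 mm above the desk)
- box2 (a point): centre of the middle tick box, on the screen's surface
- box3 (a point): centre of the near tick box (nearest the robot), on the screen's surface
- tidy: desk tidy for pens, fixed, on the other side than the press: a solid block of brown wood 106 (x) x 156 (y) x 85 mm high with six square wells in its top (2 along x by 3 along y), each 32 x 32 mm, floor 7 mm above the desk, mouth chamfered 3 mm; centres at x = -25, +25 mm and y = -50, 0, +50 mm. Origin in the middle of its underside, z up.
- stylus: stylus of the journal pad, always present: white plastic bar 13 x 13 mm with rounded edges, grey conical nib at its -x end, 160 mm long in all (barrel 130, nib 30). Origin at the middle of its length, on its axis; x runs along it away from the nib. Starts lying with the nib roughly towards the robot.
- stylus_nib (a point): the very tip of the stylus's nib (radius 2 mm), 80 mm from the stylus's origin along its -x
- ballpoint: steel ballpoint pen, square barrel 12 x 12 mm with rounded edges, 146 mm long: barrel from -50 to +62 mm, conical point at -73 mm, 8 mm thick push button at +73 mm. May be absent. Origin at the middle of its length, on its axis; x runs along it away from the point.
- fountain_pen: capped black fountain pen with brass trim, square barrel 15 x 15 mm with rounded edges, 142 mm long, 136 of it barrel. May be absent. Origin at the middle of its length, on its axis; x runs along it.
- highlighter: flat grey highlighter with black cap, 128 mm long, 20 mm wide (y) and 15 mm thick (z). May be absent. Origin at the middle of its length, on its axis; x runs along it, cap at -x.
- letter_opener: letter opener 180 mm long: dark wooden handle 14 wide (y) x 12 mm from +5 to +90 mm, steel blade 13 wide (y) x 3 mm thick (z), in the middle of the handle's thickness, from +5 to -80 mm, then a 10 mm point. May be absent. Origin at the middle of its length, on its axis; x runs along it towards the handle's end.
- paperweight: green glass paperweight, round, 72 mm across, 46 mm high, 0.35 kg; stays where it is. Origin under its centre.
- notes: block of paper notes 76 x 76 x 30 mm, in front of the tidy; stays where it is. Origin under its centre.

How it is judged:
On the way, in this order (a step that is already met when the one before it is completed fails the run):
1. the press's lever is pushed down to the end of its stroke (value of joint lever above 0.44 rad), for 0.15 s.
2. the stylus's nib touches the far tick box on the journal pad, within 10 mm of its centre (horizontal distance between stylus_nib and box1 below 0.01 m and distance between stylus_nib and box1 below 0.013 m and contact force between stylus and journal above 0.15 N), for 0.1 s.
3. the stylus's nib touches the middle tick box on the journal pad, within 10 mm of its centre (horizontal distance between stylus_nib and box2 below 0.01 m and distance between stylus_nib and box2 below 0.013 m and contact force between stylus and journal above 0.15 N), for 0.1 s.
4. the stylus's nib touches the near tick box on the journal pad, within 10 mm of its centre (horizontal distance between stylus_nib and box3 below 0.01 m and distance between stylus_nib and box3 below 0.013 m and contact force between stylus and journal above 0.15 N), for 0.1 s.
At the end, for the whole second after the job is handed in: Stylus and every pen, highlighter or letter opener present stand in wells of the tidy, down on its floor, within 0.45 rad of vertical; lever back up (below 0.08 rad); paperweight and notes within 40 mm of where they were (x of stylus in the frame of tidy between -0.055 and 0.055 m and y of stylus in the frame of tidy between -0.08 and 0.08 m and z of stylus in the frame of tidy between 0.04 and 0.102 m and angle between the x axis of each of stylus, ballpoint, fountain_pen, highlighter, letter_opener and the z axis of tidy, either way round below 0.45 rad and x of ballpoint in the frame of tidy between -0.055 and 0.055 m and y of ballpoint in the frame of tidy between -0.08 and 0.08 m and z of ballpoint in the frame of tidy between 0.04 and 0.095 m and x of fountain_pen in the frame of tidy between -0.055 and 0.055 m and y of fountain_pen in the frame of tidy between -0.08 and 0.08 m and z of fountain_pen in the frame of tidy between 0.04 and 0.093 m and x of highlighter in the frame of tidy between -0.055 and 0.055 m and y of highlighter in the frame of tidy between -0.08 and 0.08 m and z of highlighter in the frame of tidy between 0.04 and 0.086 m and x of letter_opener in the frame of tidy between -0.055 and 0.055 m and y of letter_opener in the frame of tidy between -0.08 and 0.08 m and z of letter_opener in the frame of tidy between 0.04 and 0.112 m and value of joint lever below 0.08 rad and distance of each of paperweight, notes from where it was at the start of the episode below 0.04 m); the robot touches nothing.
Of ballpoint, fountain_pen, highlighter, letter_opener only 2 to 4 are there at a start; the rules pass over those that are not, and their reading is None.
At some moment in a run one of stylus, ballpoint, fountain_pen, highlighter, letter_opener may be knocked a few centimetres aside while the robot is not near it.
It also fails if it takes over 210 s, if anything falls off the work surface, if the arm or the gripper's body presses on something with over 40 N, if the wrist force passes 120 N, or if a joint passes its speed limit or range.

## Working session

There is one attempt and no reset: what is moved stays moved. The work goes in short steps, Python scripts to look and compute and a tool call to move; the robot and the scene stay as the last step left them, time stands still between calls to the robot, and variables do not carry over. Pictures are saved under pics/ and viewed, and the job is handed in when it is done.

Besides the shell and the picture viewer there is one more tool, called after "Emit:" in YAML: its name, and indented under it one key for each argument. move_arm: Moves the arm, as the interface text tells. Its arguments: {"type":"object","properties":{"series":{"type":"array","items":{"type":"array","items":{"type":"array","items":{"type":"number"}}}}},"required":["series"]}

```bash
mkdir -p pics; ls; cat > h.py <<'E'
import numpy as np, cv2
from workcell import bot
from scipy.spatial.transform import Rotation as R
def snap(cam,name):
    o=bot.get_obs()
    p,d=bot.camera(cam)
    cv2.imwrite(f'pics/{name}.png',p[:,:,::-1])
    np.savez(f'pics/{name}.npz',p=p,d=d,pos=o['eef_pos'],rot=o['tool_rot'])
    return p,d,o
def c2w(cam,o=None):
    i=bot.camera_info(cam)
    if cam=='wrist':
        T=np.eye(4);T[:3,:3]=R.from_quat(o['tool_rot']).as_matrix();T[:3,3]=o['eef_pos']
        return T@np.array(i['tool_from_camera']),i
    return np.array(i['cam_to_world']),i
def cloud(cam,d,o=None):
    M,i=c2w(cam,o); f=d.shape[0]/2/np.tan(np.radians(i['vfov'])/2)
    v,u=np.mgrid[:d.shape[0],:d.shape[1]]
    P=np.stack([(u-i['cx'])/f*d,(v-i['cy'])/f*d,d],-1)
    W=P@M[:3,:3].T+M[:3,3]; W[d==0]=np.nan
    return W
def st():
    o=bot.get_obs()
    print('t',round(o['clock'],2),'pos',np.round(o['eef_pos'],4),'q',np.round(o['tool_rot'],3),'j',np.round(o['joint_pos'],3),'F',np.round(o['ft_force'],1),'g',round(float(o['grip_width']),4))
    return o
E
python3 - <<'E'
from h import *
st(); print(bot.pinch_z)
for c in ['top','scene']:
    p,d,o=snap(c,c+'0'); print(bot.camera_info(c))
    for n in ['press','lever_knob','journal','tidy','stylus','ballpoint','fountain_pen','highlighter','letter_opener','paperweight','notes']:
        print(c,n,[(np.round(x['at'],3).tolist(),round(x['confidence'],2)) for x in bot.find_in(c,n)][:3])
print(bot.camera_info('wrist'))
st()
E
```

```text
pics
t 0.0 pos [ 0.2076 -0.4541  0.2304] q [ 0.977  0.213 -0.    -0.001] j [-1.142  0.241  0.004  1.335  0.     1.571] F [-0.3 -0.4  0.2] g 0.0853
0.0187
{'vfov': 54.95941734226574, 'cx': 282.9528548597617, 'cy': 213.98893270729366, 'cam_to_world': array([[-0.00464017, -0.98020603,  0.19792578,  0.28975123],
       [-0.99993567,  0.00659664,  0.00922667, -0.0018708 ],
       [-0.01034968, -0.19787024, -0.98017358,  1.22668344],
       [ 0.        ,  0.        ,  0.        ,  1.        ]])}
top press [([0.452, -0.323, 0.014], 0.91)]
top lever_knob [([0.464, -0.332, 0.185], 0.56)]
top journal [([0.458, -0.003, 0.019], 0.65)]
top tidy [([0.558, 0.346, 0.087], 0.93), ([0.455, -0.32, 0.008], 0.3)]
top stylus [([0.602, -0.122, 0.014], 0.46)]
top ballpoint [([0.435, 0.142, 0.012], 0.75)]
top fountain_pen [([0.608, -0.049, 0.014], 0.61), ([0.468, -0.33, 0.183], 0.59)]
top highlighter [([0.612, 0.055, 0.013], 0.82)]
top letter_opener []
top paperweight [([0.433, -0.13, 0.032], 0.72)]
top notes [([0.42, 0.365, 0.03], 0.69)]
{'vfov': 48.51493800521417, 'cx': 279.0014603769652, 'cy': 211.0116524
[... 709 characters left out ...]
paperweight [([0.45, -0.153, 0.032], 0.6), ([0.461, -0.01, 0.015], 0.46)]
scene notes [([0.427, 0.354, 0.029], 0.72)]
{'vfov': 65.86159944927832, 'cx': 281.07209750896305, 'cy': 210.5657855012619, 'tool_from_camera': array([[-1.05828085e-03, -9.47381820e-01, -3.20103995e-01,
         8.22367765e-02],
       [ 9.99998766e-01, -6.30945902e-04, -1.43869765e-03,
        -2.45420883e-06],
       [ 1.16102770e-03, -3.20105122e-01,  9.47381319e-01,
        -1.42883221e-01],
       [ 0.00000000e+00,  0.00000000e+00,  0.00000000e+00,
         1.00000000e+00]])}
t 1.2 pos [ 0.2079 -0.4547  0.2313] q [ 0.977  0.213 -0.    -0.   ] j [-1.142  0.241  0.005  1.335 -0.     1.571] F [-0.4 -0.4  0. ] g 0.0855
```

View pics/top0.png

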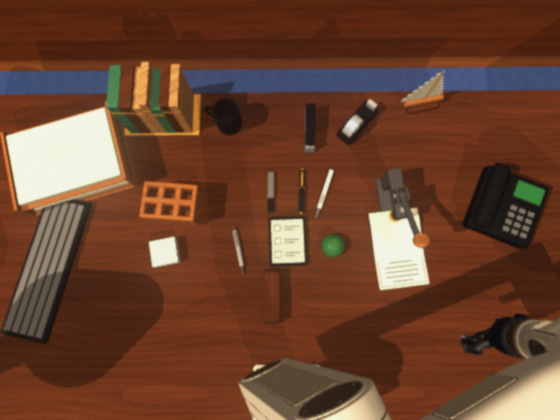

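View pics/scene0.png

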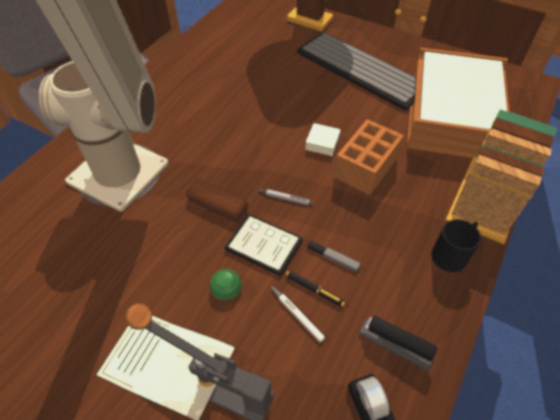

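The top view shows the press on the right (knob about 421,240), the tidy on the left (168,200) and the notes (164,252). The ballpoint is at (239,250), highlighter (270,190), fountain pen (302,190), stylus (325,193) and pad (288,242). No letter opener is visible. Next I'll measure the poses from depth.

```bash
cat > seg.py <<'E'
from h import *
def segs(name,cam,box,zmin=0.005,zmax=0.03,o=None,minpts=30,out=None):
    z=np.load(f'pics/{name}.npz'); W=cloud(cam,z['d'],dict(eef_pos=z['pos'],tool_rot=z['rot']))
    x0,x1,y0,y1=box
    m=(W[...,0]>x0)&(W[...,0]<x1)&(W[...,1]>y0)&(W[...,1]<y1)&(W[...,2]>zmin)&(W[...,2]<zmax)
    n,l,s,c=cv2.connectedComponentsWithStats(m.astype(np.uint8),connectivity=8)
    for k in range(1,n):
        if s[k,4]<minpts: continue
        P=W[l==k]; (cx,cy),(w,h),a=cv2.minAreaRect((P[:,:2]*1000).astype(np.float32))
        if w<h: a+=90; w,h=h,w
        print(k,'pix',np.round(c[k]),'n',s[k,4],'c',round(cx,1),round(cy,1),'LxW',round(w,1),round(h,1),'ang',round((a+90)%180-90,1),'z',np.round(np.percentile(P[:,2],[5,50,95])*1000,1))
    return W,m
E
python3 - <<'E'
from seg import *
for n,c in [('top0','top'),('scene0','scene')]:
    print(n); segs(n,c,(0.28,0.75,-0.22,0.25))
    segs(n,c,(0.3,0.75,0.2,0.5),0.02,0.1)
    segs(n,c,(0.3,0.75,-0.5,-0.15),0.02,0.25)
p=cv2.imread('pics/top0.png')[130:310,130:450]; cv2.imwrite('pics/top0c.png',cv2.resize(p,None,fx=2.5,fy=2.5,interpolation=3))
E
```

```text
top0
1 pix [309. 150.] n 62 c 741.7 -72.4 LxW 35.1 11.5 ang -89.9 z [ 6.2 13.4 26.5]
103 pix [301. 190.] n 219 c 613.9 -47.0 LxW 146.1 18.9 ang -0.9 z [10.  14.8 19. ]
112 pix [324. 191.] n 198 c 602.2 -117.5 LxW 158.0 15.7 ang -19.1 z [ 7.7 12.8 17.2]
119 pix [270. 191.] n 275 c 610.4 49.7 LxW 135.4 25.0 ang 0.1 z [ 9.3 15.3 19.1]
340 pix [287. 241.] n 1821 c 454.5 -1.4 LxW 153.3 114.2 ang 3.0 z [11.1 15.  18.8]
397 pix [238. 249.] n 182 c 427.6 148.7 LxW 145.6 15.6 ang 12.3 z [ 7.3 12.7 17.3]
439 pix [329. 249.] n 89 c 430.0 -131.5 LxW 71.5 53.7 ang 60.6 z [12.1 22.4 29.4]
1 pix [124. 168.] n 399 c 679.0 487.9 LxW 110.5 31.7 ang 5.4 z [27.5 77.9 99.1]
5 pix [170. 202.] n 2104 c 563.6 344.6 LxW 158.2 107.8 ang 85.3 z [30.1 83.4 89.1]
6 pix [163. 251.] n 679 c 421.6 368.3 LxW 77.5 76.2 ang -78.2 z [26.1 31.2 34.9]
1 pix [398. 208.] n 1796 c 527.4 -319.6 LxW 226.8 152.1 ang 34.8 z [ 20.8 112.  223.9]
14 pix [340. 244.] n 90 c 438.4 -160.0 LxW 56.6 19.0 ang 0.4 z [25.5 35.3 44.1]
scene0
3 pix [287. 197.] n 243 c 428.6 146.9 LxW 143.4 21.4 ang 13.9 z [ 5.9 10.1 14.2]
6 pix [229. 212.] n
[... 265 characters left out ...]
W 141.4 16.7 ang -2.5 z [ 6.9 13.3 16.7]
21 pix [226. 292.] n 253 c 446.6 -148.4 LxW 69.8 50.0 ang 41.3 z [12.3 21.6 29.1]
26 pix [299. 316.] n 441 c 603.3 -118.2 LxW 159.9 14.8 ang -18.9 z [ 6.5 11.6 14.6]
30 pix [364. 328.] n 82 c 742.7 -76.7 LxW 34.5 13.4 ang -88.2 z [ 7.2 10.6 25.2]
1 pix [433. 133.] n 1149 c 684.1 482.5 LxW 123.8 37.9 ang 2.0 z [24.3 65.5 98.1]
2 pix [369. 154.] n 2850 c 563.8 341.3 LxW 164.2 108.0 ang 85.4 z [29.7 76.3 85.8]
3 pix [323. 137.] n 614 c 422.5 364.9 LxW 81.7 77.0 ang -77.7 z [23.6 28.9 32.1]
1 pix [221. 289.] n 305 c 440.2 -162.4 LxW 60.6 24.7 ang -0.2 z [21.8 33.  42.9]
2 pix [207. 368.] n 4525 c 528.6 -322.8 LxW 228.5 147.3 ang 33.1 z [ 20.7 112.2 222.8]
```

View pics/top0c.png

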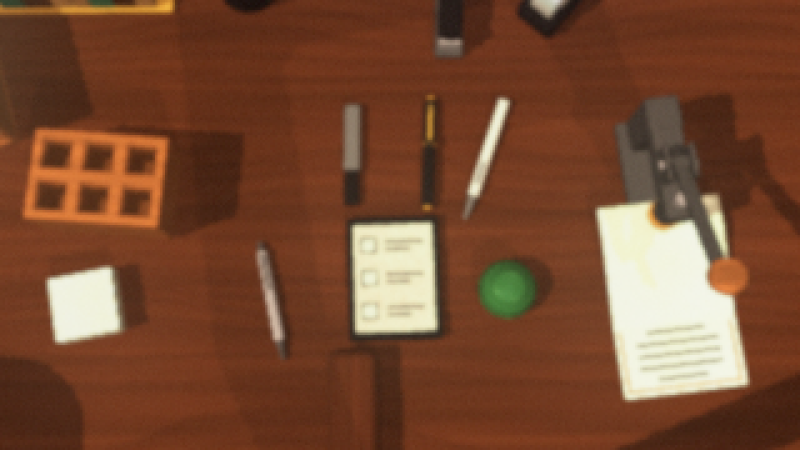

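```bash
python3 - <<'E'
from seg import *
for n,c in [('top0','top'),('scene0','scene')]:
    z=np.load(f'pics/{n}.npz');W=cloud(c,z['d'])
    m=(W[...,0]>.3)&(W[...,0]<.8)&(W[...,1]>-.5)&(W[...,1]<-.25)
    k=m&(W[...,2]>.16)
    # lever axis: PCA of upper parts
    P=W[k]; c0=P.mean(0); u,s,v=np.linalg.svd(P[:,:2]-c0[:2],full_matrices=False); print(n,len(P),c0,'lever ang',np.degrees(np.arctan2(v[0,1],v[0,0])))
    hsv=cv2.cvtColor(z['p'],cv2.COLOR_RGB2HSV)
    t=k&(W[...,2]>.205)&(hsv[...,1]>120)
    Q=W[t]; print('knob',t.sum(),np.median(Q,0),np.percentile(Q,[5,95],axis=0).round(3).tolist(), 'pix',np.argwhere(t).mean(0))
    # frame block (z 100-116)
    f=m&(W[...,2]>.1)&(W[...,2]<.118)&(W[...,0]>.5)
    if f.sum()>20:
        print('frame',cv2.minAreaRect((W[f][:,:2]*1000).astype(np.float32)))
    b=m&(W[...,2]>.006)&(W[...,2]<.03)&(W[...,0]>.45)
    print('bed',cv2.minAreaRect((W[b][:,:2]*1000).astype(np.float32)),b.sum())
E
```

```text
top0 401 [ 0.4519038  -0.33160577  0.20240451] lever ang -173.95637706202936
knob 188 [ 0.42382089 -0.33638624  0.22369976] [[0.408, -0.352, 0.217], [0.44, -0.321, 0.23]] pix [239.83510638 420.96808511]
frame ((577.5135498046875, -319.03485107421875), (145.0730438232422, 41.579811096191406), 7.71194314956665)
bed ((624.0325927734375, -373.83197021484375), (347.85296630859375, 247.2649688720703), 0.3328706622123718) 1495
scene0 1148 [ 0.45496959 -0.33678321  0.20039876] lever ang 7.507359695004158
knob 508 [ 0.42786906 -0.33956222  0.22195936] [[0.413, -0.356, 0.215], [0.442, -0.322, 0.229]] pix [315.96653543 138.56692913]
frame ((577.5435180664062, -321.11883544921875), (145.7487030029297, 40.486270904541016), 7.234768390655518)
bed ((545.956298828125, -324.1826171875), (209.08531188964844, 148.79119873046875), 6.819678783416748) 3435
```

Emit:
move_arm:
  series:
    - [[3.5,1.5,3,0,0,0,0],[4.5,2.4,1,0,0,0,0],[4.5,2.4,0,0,0,0,0],[4.5,2.4,0,0,0,0,0],[4.5,2.4,0,0,0,0,0]]

```text
clock: 1.7
eef_pos: [0.4194, -0.3454, 0.2728]
tool_rot: [0.979, 0.205, 0.0, 0.001]
ft_force: [0.9, -0.1, 0.3]
grip_width: 0.0125
```

Emit:
move_arm:
  series:
    - [[0.6,0.7,-3,0,0,0,0],[0,0,-1.5,0,0,0,0],[-0.5,-0.1,-1.2,0,0,0,0],[-0.7,-0.1,-1.3,0,0,0,0],[-0.6,-0.1,-1.3,0,0,0,0]]

```text
clock: 2.2
eef_pos: [0.4177, -0.3373, 0.1922]
tool_rot: [0.977, 0.213, 0.005, 0.005]
ft_force: [-1.7, 3.0, 8.9]
grip_width: -0.0002
```

Emit:
move_arm:
  series:
    - [[-0.9,-0.1,-1.2,0,0,0,0],[-0.7,-0.1,-1.4,0,0,0,0],[-0.4,-0.1,-1.4,0,0,0,0],[-0.2,0,-1.2,0,0,0,0],[0,0,-0.6,0,0,0,0]]

```text
clock: 2.7
eef_pos: [0.4039, -0.3398, 0.1467]
tool_rot: [0.977, 0.215, 0.017, 0.01]
ft_force: [-16.0, 11.8, 49.0]
grip_width: 0.0
```

Emit:
move_arm:
  series:
    - [[0,0,0.1,0,0,0,0],[0,0,0,0,0,0,0],[0,0,0,0,0,0,0],[0.2,0,1.5,0,0,0,0],[0.3,0,2.5,0,0,0,0]]

```text
clock: 3.2
eef_pos: [0.4137, -0.339, 0.1998]
tool_rot: [0.976, 0.215, 0.026, 0.013]
ft_force: [5.5, 0.5, 4.4]
grip_width: -0.0002
```

```bash
python3 -c "
from h import *
st()"
```

```text
t 3.2 pos [ 0.4137 -0.339   0.1998] q [0.976 0.215 0.026 0.013] j [-0.7    0.283 -0.023  1.212  0.024  2.008] F [5.5 0.5 4.4] g -0.0002
```

Emit:
move_arm:
  series:
    - [[-0.4,-0.1,-1.5,0,0,0,0],[-0.6,-0.1,-1.5,0,0,0,0],[-0.4,-0.1,-1.4,0,0,0,0],[-0.2,0,-0.9,0,0,0,0],[0,0,-0.3,0,0,0,0]]

```text
clock: 3.7
eef_pos: [0.405, -0.3444, 0.1589]
tool_rot: [0.975, 0.217, 0.036, 0.022]
ft_force: [-3.9, 3.2, 12.4]
grip_width: 0.0
```

Emit:
move_arm:
  series:
    - [[0,0,0,0,0,0,0],[0,0,0,0,0,0,0],[0,0,0,0,0,0,0],[0,0,0,0,0,0,0],[0,0,0,0,0,0,0]]

```text
clock: 4.2
eef_pos: [0.407, -0.3442, 0.1686]
tool_rot: [0.975, 0.217, 0.04, 0.026]
ft_force: [-3.4, 2.7, 9.3]
grip_width: -0.0
```

Emit:
move_arm:
  series:
    - [[-0.4,-0.1,-1.3,0,0,0,0],[-0.4,0,-1.3,0,0,0,0],[-0.2,0,-1.2,0,0,0,0],[0,0,-0.8,0,0,0,0],[0,0,-0.4,0,0,0,0]]

```text
clock: 4.7
eef_pos: [0.4042, -0.3455, 0.1488]
tool_rot: [0.974, 0.219, 0.055, 0.036]
ft_force: [-5.7, 5.3, 11.0]
grip_width: 0.0
```

Emit:
move_arm:
  series:
    - [[0,0,-0.4,0,0,0,0],[0,0,-0.4,0,0,0,0],[0,0,-0.4,0,0,0,0],[0,0,-0.4,0,0,0,0],[0,0,-0.4,0,0,0,0]]

```text
clock: 5.2
eef_pos: [0.4042, -0.3456, 0.1481]
tool_rot: [0.973, 0.218, 0.06, 0.042]
ft_force: [-8.9, 8.0, 22.9]
grip_width: 0.0
```

```bash
cat >> h.py <<'E'
def ori(az,p,roll=0):
    a=np.radians(az);p=np.radians(p);u=np.array([np.cos(a),np.sin(a),0]);k=np.array([0,0,1.])
    z=np.sin(p)*u-np.cos(p)*k; x=-np.cos(p)*u-np.sin(p)*k; y=np.cross(z,x)
    return R.from_matrix(np.stack([x,y,z],1))
def plan(tcp,az,p,n=None):
    o=st(); Rc=R.from_quat(o['tool_rot']); d=(np.array(tcp)-o['eef_pos'])*100
    Rt=ori(az,p); rv=np.degrees((Rt*Rc.inv()).as_rotvec())
    N=int(np.ceil(max(np.linalg.norm(d)/4.8,np.linalg.norm(rv)/8.4)))
    N=n or max(N,1)
    print('shift cm',d.round(2),'rot',rv.round(1),'rows',N,'per row',(d/N).round(2),(rv/N).round(2))
def gp2tcp(gp,az,p,back=None):
    b=bot.pinch_z if back is None else back
    return np.array(gp)+ori(az,p).as_matrix()[:,2]*b
E
python3 - <<'E'
from h import *
plan((0.56,-.12,.33),-19,0)
E
```

```text
t 5.2 pos [ 0.4042 -0.3456  0.1481] q [0.973 0.218 0.06  0.042] j [-0.735  0.252 -0.217  0.963  0.049  1.968] F [-8.9  8.  22.9] g 0.0
shift cm [15.58 22.56 18.19] rot [ -7.6   7.6 135.4] rows 17 per row [0.92 1.33 1.07] [-0.45  0.45  7.96]
```

Emit:
move_arm:
  series:
    - [[0,0,3,0,0,0,0],[0,0,4,-0.5,0.5,0,0],[0,0,4,-1.5,1.5,8,0],[0,1,4,-1.5,1.5,8,0],[0,2,3,-1.5,1.5,8,0.5]]

```text
clock: 5.7
eef_pos: [0.4063, -0.316, 0.3369]
tool_rot: [0.902, 0.426, 0.019, 0.065]
ft_force: [1.2, -1.4, -0.8]
grip_width: 0.0134
```

Emit:
move_arm:
  series:
    - [[1.5,2,0,0,0,8.4,1],[1.5,2,0,0,0,8.4,1],[1.5,2,0,0,0,8.4,1],[1.5,2,0,0,0,8.4,1],[1.5,2,0,0,0,8.4,1]]

```text
clock: 6.2
eef_pos: [0.4849, -0.2134, 0.3468]
tool_rot: [0.682, 0.727, 0.046, 0.06]
ft_force: [-0.2, -0.5, 0.0]
grip_width: 0.0846
```

Emit:
move_arm:
  series:
    - [[1.5,2,0,0,0,8.4,1],[1.5,2,0,0,0,8.4,1],[1.5,2,0,0,0,8.4,1],[1.5,2,0,0,0,8.4,1],[1.5,2,0,0,0,8.4,1]]

```text
clock: 6.7
eef_pos: [0.562, -0.1089, 0.3476]
tool_rot: [0.369, 0.926, 0.065, 0.04]
ft_force: [-0.3, -1.2, 0.4]
grip_width: 0.0852
```

```bash
python3 - <<'E'
from h import *
plan((0.56,-.12,.33),-19,0)
E
```

```text
t 6.7 pos [ 0.562  -0.1089  0.3476] q [0.369 0.926 0.065 0.04 ] j [-0.255  0.294  0.365  1.546  0.12   0.509] F [-0.3 -1.2  0.4] g 0.0852
shift cm [-0.2  -1.11 -1.76] rot [-6.7  5.8 24.4] rows 4 per row [-0.05 -0.28 -0.44] [-1.67  1.45  6.09]
```

Emit:
move_arm:
  series:
    - [[0,-0.3,-0.3,-1.7,1.5,6.1,1],[0,-0.3,-0.3,-1.7,1.5,6.1,1],[0,-0.3,-0.3,-1.7,1.5,6.1,1],[0,-0.3,-0.3,-1.7,1.5,6.1,1],[0,0,0,0,0,0,1]]

```text
clock: 7.2
eef_pos: [0.5642, -0.1183, 0.3338]
tool_rot: [0.153, 0.988, -0.003, -0.004]
ft_force: [-0.5, -0.2, 0.6]
grip_width: 0.0855
```

```bash
python3 - <<'E'
from seg import *
st(); snap('wrist','w1'); snap('scene','s1')
segs('w1','wrist',(0.4,0.75,-0.22,0.12),minpts=150)
segs('s1','scene',(0.28,0.75,-0.22,0.25))
z=np.load('pics/s1.npz');W=cloud('scene',z['d'])
k=(W[...,0]<.46)&(W[...,0]>.36)&(W[...,1]<-.28)&(W[...,1]>-.4)&(W[...,2]>.12);print('knob',np.median(W[k],0))
E
```

```text
t 7.2 pos [ 0.5642 -0.1183  0.3338] q [ 0.153  0.988 -0.003 -0.004] j [-0.203  0.397  0.487  1.669 -0.007  0.104] F [-0.5 -0.2  0.6] g 0.0855
1 pix [343.  61.] n 9064 c 462.9 -2.2 LxW 128.7 112.7 ang 1.7 z [12.9 14.5 16.1]
2 pix [247.  80.] n 462 c 438.4 -137.4 LxW 70.4 66.5 ang -33.5 z [14.1 22.3 29.6]
5 pix [402. 155.] n 1335 c 607.1 48.2 LxW 127.8 20.4 ang -0.6 z [ 8.7 14.9 16.7]
6 pix [337. 175.] n 998 c 609.0 -47.2 LxW 141.9 15.3 ang -2.4 z [10.8 15.  17. ]
7 pix [291. 186.] n 852 c 600.8 -116.5 LxW 158.4 13.0 ang -19.2 z [ 9.2 12.8 14.6]
8 pix [342. 261.] n 263 c 742.0 -74.1 LxW 35.6 15.8 ang -89.7 z [ 6.9 12.6 27.1]
2 pix [294. 199.] n 169 c 454.2 148.1 LxW 92.6 15.1 ang 10.5 z [ 5.9  9.9 13.9]
3 pix [224. 213.] n 199 c 325.7 17.6 LxW 89.4 21.8 ang 13.7 z [ 9.5 21.9 29.3]
5 pix [265. 246.] n 2545 c 454.5 -4.7 LxW 150.7 114.3 ang 2.0 z [ 9.8 13.3 16.2]
8 pix [335. 256.] n 482 c 609.6 46.3 LxW 126.9 22.0 ang -0.8 z [ 7.1 13.2 16.2]
14 pix [227. 292.] n 259 c 448.2 -147.2 LxW 69.4 49.4 ang 55.0 z [12.  21.5 29.4]
15 pix [315. 289.] n 462 c 611.0 -49.5 LxW 142.0 16.6 ang -2.2 z [ 7.  13.3 17.1]
21 pix [299. 316.] n 447 c 603.6 -118.4 LxW 158.3 14.4 ang -19.7 z [ 6.4 11.4 14.8]
25 pix [364. 328.] n 79 c 742.8 -75.7 LxW 36.5 13.3 ang -88.1 z [ 6.7 10.9 22.2]
knob [ 0.43223169 -0.33930548  0.21919344]
```

View pics/w1.png

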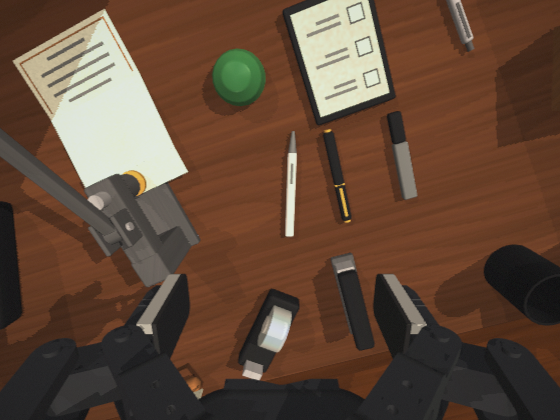

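```bash
python3 - <<'E'
from h import *
z=np.load('pics/w1.npz');W=cloud('wrist',z['d'],dict(eef_pos=z['pos'],tool_rot=z['rot']))
for u,v in [(372,78),(364,46),(356,13)]: print(np.nanmedian(W[v-4:v+5,u-4:u+5].reshape(-1,3),0))
i=z['p'][0:130,280:400,::-1]; cv2.imwrite('pics/boxes.png',cv2.resize(i,None,fx=4,fy=4,interpolation=3))
plan((.649,-.134,.06),-19.3,0)
E
```

```text
[0.49173554 0.02859731 0.01514695]
[0.45124882 0.02727569 0.01507538]
[0.41193334 0.0260749  0.01510542]
t 7.3 pos [ 0.5639 -0.1186  0.3346] q [ 0.154  0.988 -0.003 -0.003] j [-0.204  0.395  0.486  1.668 -0.006  0.106] F [0.3 0.7 0.4] g 0.0853
shift cm [  8.51  -1.54 -27.46] rot [ 0.3 -0.4 -1.5] rows 6 per row [ 1.42 -0.26 -4.58] [ 0.04 -0.07 -0.26]
```

View pics/boxes.png

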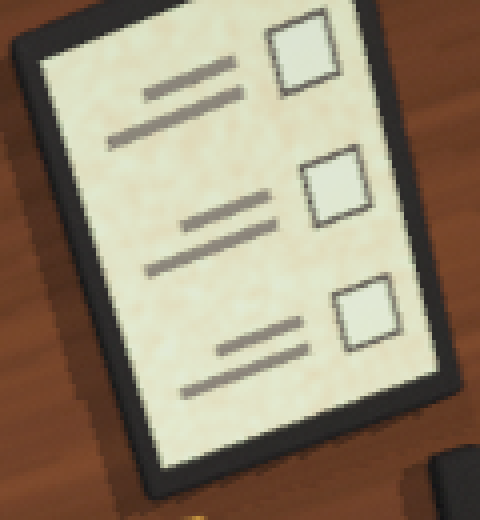

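Emit:
move_arm:
  series:
    - [[1.6,-0.3,-4.6,0,0,0,0.7],[1.6,-0.3,-4.6,0,0,0,0.7],[1.6,-0.3,-4.6,0,0,0,0.7],[1.6,-0.3,-4.6,0,0,-0.7,0.6],[1.6,-0.3,-4.6,0,0,-0.7,0.6]]

```text
clock: 7.8
eef_pos: [0.6498, -0.1364, 0.1126]
tool_rot: [0.173, 0.985, -0.002, 0.012]
ft_force: [0.9, -0.2, 0.1]
grip_width: 0.0516
```

```bash
python3 - <<'E'
from h import *
plan((.649,-.134,.006),-19.3,0)
E
```

```text
t 7.8 pos [ 0.6498 -0.1364  0.1126] q [ 0.173  0.985 -0.002  0.012] j [-0.205  0.613  0.262  1.196 -0.004  0.143] F [ 0.9 -0.2  0.1] g 0.0516
shift cm [ -0.08   0.24 -10.66] rot [0.5 1.3 0.7] rows 3 per row [-0.03  0.08 -3.55] [0.16 0.44 0.22]
```

Emit:
move_arm:
  series:
    - [[0,0.1,-4,0,0.5,0.2,0.6],[0,0.1,-3.5,0,0.5,0.2,0.6],[0,0,-1.8,0,0,0,0.6],[0,0,-0.8,0,0,0,0.6],[0,0,0,0,0,0,0.6]]

```text
clock: 8.3
eef_pos: [0.645, -0.1354, 0.0006]
tool_rot: [0.176, 0.984, -0.002, -0.001]
ft_force: [-0.5, -0.5, 0.1]
grip_width: 0.0512
```

```bash
python3 - <<'E'
from h import *
plan((.649,-.134,.005),-19.3,0)
snap('wrist','w2')
E
```

```text
t 8.3 pos [ 6.450e-01 -1.354e-01  6.000e-04] q [ 0.176  0.984 -0.002 -0.001] j [-0.205  0.724  0.152  1.002 -0.005  0.149] F [-0.5 -0.5  0.1] g 0.0512
shift cm [0.4  0.14 0.44] rot [ 0.2 -0.2  0.9] rows 1 per row [0.4  0.14 0.44] [ 0.24 -0.2   0.95]
```

View pics/w2.png

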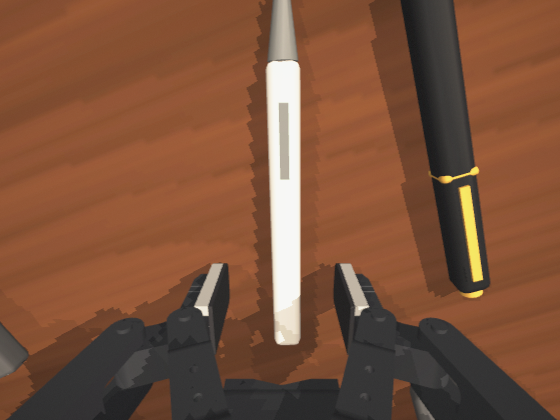

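Emit:
move_arm:
  series:
    - [[0,0,0.3,0,0,0.5,0.4],[0,0,0.1,0,0,0,0.1],[0,0,0,0,0,0,0],[0,0,0,0,0,0,0],[0,0,0,0,0,0,0]]

```text
clock: 8.85
eef_pos: [0.6506, -0.1368, 0.0139]
tool_rot: [0.172, 0.985, -0.002, 0.006]
ft_force: [-0.0, -0.5, -0.5]
grip_width: 0.0093
```

```bash
python3 - <<'E'
from h import *
plan((.60,-.10,.15),-10,0)
snap('wrist','w3')
E
```

```text
t 8.85 pos [ 0.6506 -0.1368  0.0139] q [ 0.172  0.985 -0.002  0.006] j [-0.205  0.709  0.163  1.013 -0.004  0.14 ] F [-0.  -0.5 -0.5] g 0.0093
shift cm [-5.06  3.68 13.61] rot [0.3 0.7 9.8] rows 4 per row [-1.26  0.92  3.4 ] [0.08 0.17 2.44]
```

View pics/w3.png

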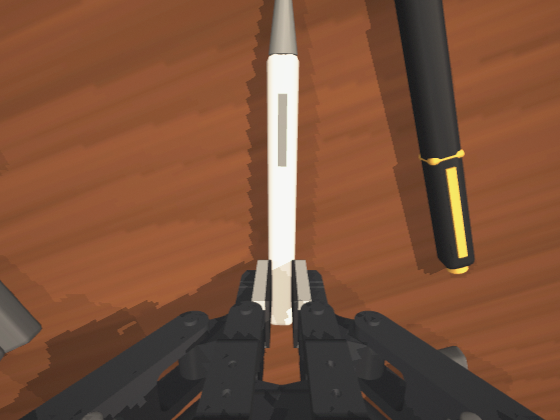

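Emit:
move_arm:
  series:
    - [[0,0,0,0,0,0,0.3],[0,0,0,0,0,0,0.4],[-0.1,0.1,-0.4,0,0,0,0.4],[-0.1,0.1,-0.4,0,0,0,0.4],[0,0,0,0,0,0,0.4]]

```text
clock: 9.4
eef_pos: [0.6481, -0.1345, 0.0049]
tool_rot: [0.172, 0.985, -0.002, 0.006]
ft_force: [-0.8, -0.1, 0.2]
grip_width: 0.0341
```

Emit:
move_arm:
  series:
    - [[0,0,0,0,0,0,0.4],[0,0,0,0,0,0,0.4],[0,0,0,0,0,0,0.4],[0,0,0,0,0,0,0.4],[0,0,0,0,0,0,0.4]]

```text
clock: 9.9
eef_pos: [0.6479, -0.1344, 0.0044]
tool_rot: [0.172, 0.985, -0.002, 0.005]
ft_force: [-1.0, -0.8, -0.2]
grip_width: 0.0344
```

Emit:
move_arm:
  series:
    - [[0,0,0,0,0,0,0.3],[0,0,0,0,0,0,0.25],[0,0,0,0,0,0,0.2],[0,0,0,0,0,0,0.18],[0,0,0,0,0,0,0.18]]

```text
clock: 10.4
eef_pos: [0.6481, -0.1345, 0.0047]
tool_rot: [0.172, 0.985, -0.002, 0.006]
ft_force: [0.1, -0.7, 1.1]
grip_width: 0.0152
```

```bash
python3 - <<'E'
from h import *
st()
snap('wrist','w4')
E
```

```text
t 10.4 pos [ 0.6481 -0.1345  0.0047] q [ 0.172  0.985 -0.002  0.006] j [-0.203  0.714  0.146  0.991 -0.005  0.143] F [ 0.1 -0.7  1.1] g 0.0152
```

View pics/w4.png

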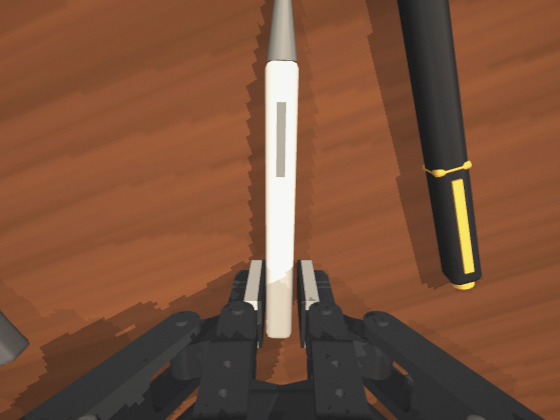

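Emit:
move_arm:
  series:
    - [[0,0,-0.1,0,0,0,0.1],[0,0,-0.1,0,0,0,0.05],[0,0,-0.1,0,0,0,0],[0,0,0,0,0,0,0],[0,0,0,0,0,0,0]]

```text
clock: 10.95
eef_pos: [0.6485, -0.1345, 0.005]
tool_rot: [0.172, 0.985, -0.002, 0.007]
ft_force: [-0.2, -0.3, -1.4]
grip_width: 0.0109
```

Emit:
move_arm:
  series:
    - [[0,0,1,0,0,0,0],[-0.5,0,2,0,0,0,0],[-0.5,0,3,0,0,0,0],[-0.5,0,3,0,0,0,0],[0,0,1,0,0,0,0]]

```text
clock: 11.45
eef_pos: [0.6304, -0.1339, 0.1058]
tool_rot: [0.172, 0.985, -0.002, 0.003]
ft_force: [0.6, 0.0, 0.3]
grip_width: 0.0108
```

```bash
python3 - <<'E'
from h import *
st()
snap('wrist','w5'); snap('scene','s5')
E
```

```text
t 11.45 pos [ 0.6304 -0.1339  0.1058] q [ 0.172  0.985 -0.002  0.003] j [-0.207  0.594  0.21   1.181 -0.004  0.138] F [0.6 0.  0.3] g 0.0108
```

View pics/w5.png

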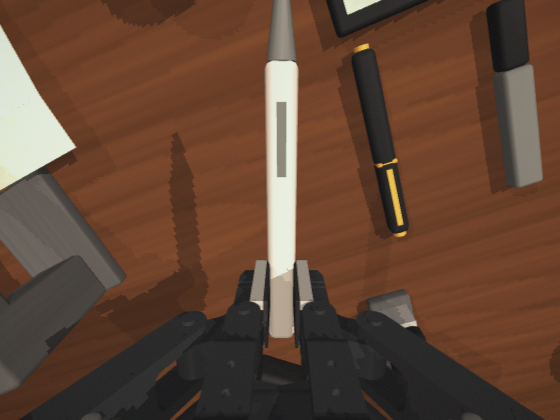

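View pics/s5.png

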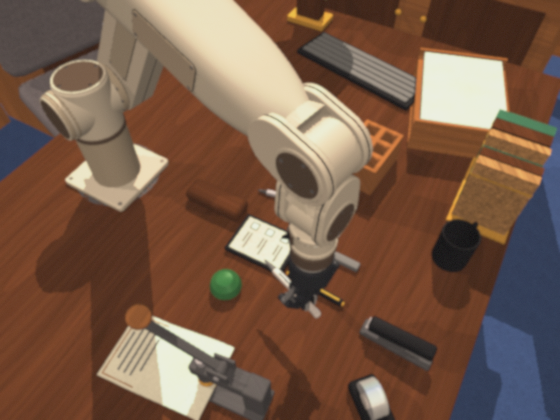

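```bash
cat > nib.py <<'E'
from h import *
def nibtool(name):
    z=np.load(f'pics/{name}.npz');d=z['d'];i=bot.camera_info('wrist');M=np.array(i['tool_from_camera']);f=210/np.tan(np.radians(i['vfov'])/2)
    p=z['p'].astype(int)
    v,u=np.mgrid[:420,:560]
    P=np.stack([(u-i['cx'])/f*d,(v-i['cy'])/f*d,d],-1)@M[:3,:3].T+M[:3,3]
    m=(abs(P[...,1])<.02)&(d>0)&(d<.30)&(v<250)&(abs(P[...,2])<.06)
    Q=P[m]
    print('n',m.sum(),'rows',v[m].min(),v[m].max())
    c=np.median(Q,0);
    A=np.polyfit(Q[:,0],Q[:,2],1);B=np.polyfit(Q[:,0],Q[:,1],1)
    bright=m&(p.min(-1)>150)
    r0=v[bright].min(); xe=np.median(P[r0][m[r0]][:,0])
    print('z=a x+b',A,'y',B,'barrel end row',r0,'x',xe, 'top z at rows',[ (r,np.round(np.median(P[r][m[r]],0),4).tolist()) for r in (30,70,150,240)])
nibtool('w5') if __name__=='__main__' else 0
E
python3 nib.py
```

```text
n 7230 rows 0 249
z=a x+b [ 0.01543735 -0.00943309] y [ 4.82909338e-04 -3.02490270e-05] barrel end row 61 x 0.09743561946252204 top z at rows [(30, [0.1081, 0.0, -0.0068]), (70, [0.0941, 0.0, -0.0097]), (150, [0.0639, -0.0004, -0.0087]), (240, [0.0235, -0.0, -0.0084])]
```

```bash
cat >> h.py <<'E'
NIB=np.array([.1275,0,-.003])
def nibpos(o=None):
    o=o or bot.get_obs(); return np.array(o['eef_pos'])+R.from_quat(o['tool_rot']).apply(NIB)
def nib2tcp(n,az,p): return np.array(n)-ori(az,p).apply(NIB)
E
python3 - <<'E'
from h import *
print(nibpos()); plan(nib2tcp((.492,.0286,.08),0,55),0,55)
E
```

```text
[ 0.51066542 -0.09072281  0.10648576]
t 11.55 pos [ 0.6307 -0.1338  0.1043] q [ 0.172  0.985 -0.002  0.003] j [-0.207  0.595  0.209  1.179 -0.004  0.138] F [ 1.  -1.2 -1.1] g 0.011
shift cm [-6.31 16.24  7.84] rot [ -9.2 -54.1  18.3] rows 7 per row [-0.9   2.32  1.12] [-1.32 -7.73  2.62]
```

Emit:
move_arm:
  series:
    - [[-0.9,1.5,2.2,-1.3,-7.7,2.6,0],[-0.9,2.4,2,-1.3,-7.7,2.6,0],[-0.9,2.4,1.5,-1.3,-7.7,2.6,0],[-0.9,2.4,1,-1.3,-7.7,2.6,0],[-0.9,2.4,0.5,-1.3,-7.7,2.6,0]]

```text
clock: 12.05
eef_pos: [0.5861, -0.024, 0.1526]
tool_rot: [0.052, 0.944, -0.0, 0.326]
ft_force: [0.8, 0.6, -0.3]
grip_width: 0.011
```

```bash
python3 - <<'E'
from h import *
print(nibpos()); plan(nib2tcp((.492,.0286,.05),0,55),0,55)
E
```

```text
[ 0.48446526 -0.01138079  0.07655273]
t 12.05 pos [ 0.5861 -0.024   0.1526] q [ 0.052  0.944 -0.     0.326] j [-0.034  0.091 -0.657  0.16  -0.014  0.072] F [ 0.8  0.6 -0.3] g 0.011
shift cm [-1.85  5.26  0.01] rot [ -2.7 -16.9   5.4] rows 3 per row [-0.62  1.75  0.  ] [-0.91 -5.64  1.79]
```

```bash
python3 - <<'E'
from h import *
plan(nib2tcp((.492,.0286,.04),0,45),0,45,3)
E
```

```text
t 12.05 pos [ 0.5861 -0.024   0.1526] q [ 0.052  0.944 -0.     0.326] j [-0.034  0.091 -0.657  0.16  -0.014  0.072] F [ 0.8  0.6 -0.3] g 0.011
shift cm [-0.18  5.26 -2.45] rot [-2.3 -6.9  5.6] rows 3 per row [-0.06  1.75 -0.82] [-0.75 -2.31  1.85]
```

Emit:
move_arm:
  series:
    - [[0,1.8,-0.5,-0.7,-2.3,1.8,0],[0,1.8,-0.8,-0.7,-2.3,1.8,0],[-0.1,1.5,-0.8,-0.7,-2.3,1.8,0],[0,0,-0.3,0,0,0,0],[0,0,0,0,0,0,0]]

```text
clock: 12.55
eef_pos: [0.5704, 0.0312, 0.1157]
tool_rot: [-0.003, 0.927, 0.001, 0.375]
ft_force: [-0.1, 0.1, -0.9]
grip_width: 0.0111
```

```bash
python3 - <<'E'
from h import *
print(nibpos()); plan(nib2tcp((.492,.0286,.014),0,45),0,45)
snap('wrist','w6')
E
```

```text
[0.47672227 0.03068496 0.02909369]
t 12.55 pos [0.5704 0.0312 0.1157] q [-0.003  0.927  0.001  0.375] j [ 0.083  0.139 -0.851 -0.187 -0.053  0.056] F [-0.1  0.1 -0.9] g 0.0111
shift cm [ 1.39 -0.26 -1.36] rot [-0.  -0.9 -0.3] rows 1 per row [ 1.39 -0.26 -1.36] [-0.02 -0.9  -0.33]
```

View pics/w6.png

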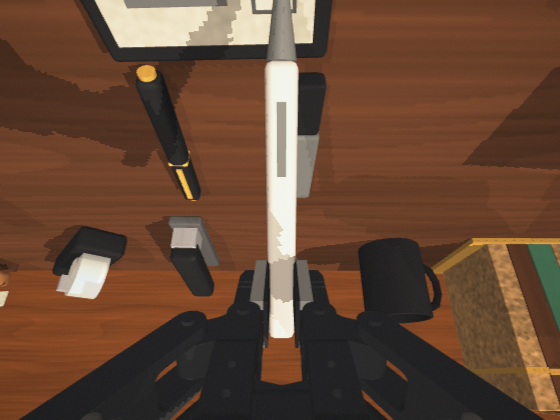

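```bash
python3 - <<'E'
from h import *
plan(nib2tcp((.492,.0286,.03),0,30),0,30)
E
```

```text
t 12.6 pos [0.5704 0.031  0.1157] q [-0.002  0.927  0.001  0.375] j [ 0.083  0.139 -0.85  -0.186 -0.053  0.056] F [-1.3 -0.6 -1. ] g 0.0106
shift cm [ 3.35 -0.24 -2.46] rot [-0.1 14.1 -0.3] rows 2 per row [ 1.68 -0.12 -1.23] [-0.03  7.04 -0.15]
```

Emit:
move_arm:
  series:
    - [[1.5,-0.1,-0.6,0,6,-0.1,0],[1.5,-0.1,-1,0,6,-0.1,0],[0.5,0,-0.7,0,2,0,0],[0,0,0,0,0,0,0],[0,0,0,0,0,0,0]]

```text
clock: 13.1
eef_pos: [0.6033, 0.0248, 0.0892]
tool_rot: [0.003, 0.968, -0.0, 0.251]
ft_force: [0.1, 0.9, -0.7]
grip_width: 0.011
```

```bash
cat > q.py <<'E'
from h import *
import sys
x,y,z,p=map(float,sys.argv[1:5])
print('nib',nibpos().round(4)); plan(nib2tcp((x,y,z),0,p),0,p)
E
python3 q.py .492 .0286 .014 30
```

```text
nib [0.4904 0.0254 0.0299]
t 13.1 pos [0.6033 0.0248 0.0892] q [ 0.003  0.968 -0.     0.251] j [ 0.056  0.262 -0.534  0.268 -0.029  0.053] F [ 0.1  0.9 -0.7] g 0.011
shift cm [ 0.06  0.38 -1.41] rot [-0.  -0.9  0.3] rows 1 per row [ 0.06  0.38 -1.41] [-0.04 -0.91  0.29]
```

Emit:
move_arm:
  series:
    - [[0.1,0.4,-0.5,0,0,0,0],[0,0,-0.5,0,0,0,0],[0,0,-0.4,0,0,0,0],[0,0,-0.3,0,0,0,0],[0,0,-0.3,0,0,0,0]]

```text
clock: 13.6
eef_pos: [0.6044, 0.0286, 0.07]
tool_rot: [0.003, 0.967, -0.0, 0.254]
ft_force: [0.7, -0.4, 5.9]
grip_width: 0.0108
```

```bash
python3 q.py .492 .0286 .014 30
```

```text
nib [0.4919 0.0293 0.01  ]
t 13.6 pos [0.6044 0.0286 0.07  ] q [ 0.003  0.967 -0.     0.254] j [ 0.064  0.295 -0.56   0.203 -0.034  0.062] F [ 0.7 -0.4  5.9] g 0.0108
shift cm [-0.05 -0.    0.51] rot [-0.  -0.6  0.3] rows 1 per row [-0.05 -0.    0.51] [-0.05 -0.56  0.35]
```

Emit:
move_arm:
  series:
    - [[0,0,-0.1,0,0,0,0],[0,0,-0.1,0,0,0,0],[0,0,-0.1,0,0,0,0],[0,0,-0.1,0,0,0,0],[0,0,-0.1,0,0,0,0]]

```text
clock: 14.1
eef_pos: [0.6058, 0.0284, 0.0666]
tool_rot: [0.003, 0.967, -0.001, 0.256]
ft_force: [0.7, -1.0, 4.3]
grip_width: 0.0108
```

```bash
python3 - <<'E'
from h import *
st(); print(nibpos())
p,d,o=snap('scene','s7'); cv2.imwrite('pics/s7c.png',cv2.resize(p[190:330,180:380,::-1],None,fx=4,fy=4,interpolation=3))
p,d,o=snap('top','t7'); cv2.imwrite('pics/t7c.png',cv2.resize(p[180:290,220:360,::-1],None,fx=5,fy=5,interpolation=3))
E
```

```text
t 14.1 pos [0.6058 0.0284 0.0666] q [ 0.003  0.967 -0.001  0.256] j [ 0.064  0.302 -0.564  0.187 -0.035  0.061] F [ 0.7 -1.   4.3] g 0.0108
[0.49354082 0.02908078 0.00610194]
```

View pics/s7c.png

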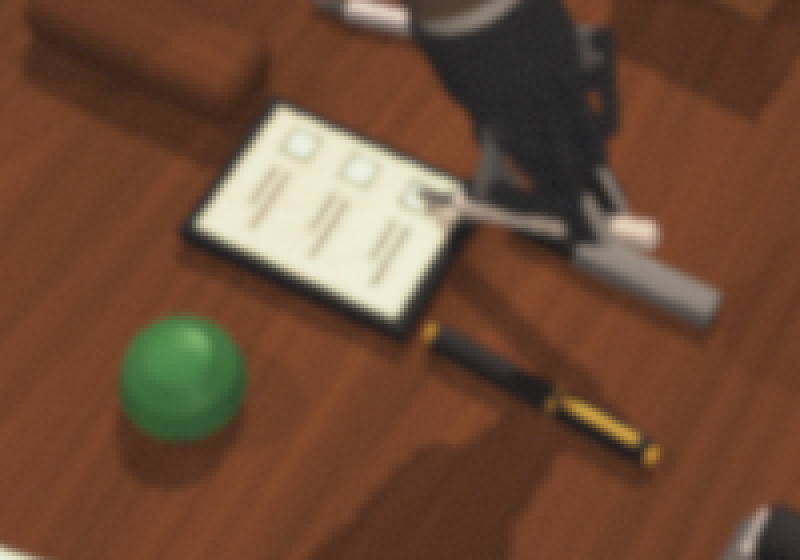

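View pics/t7c.png

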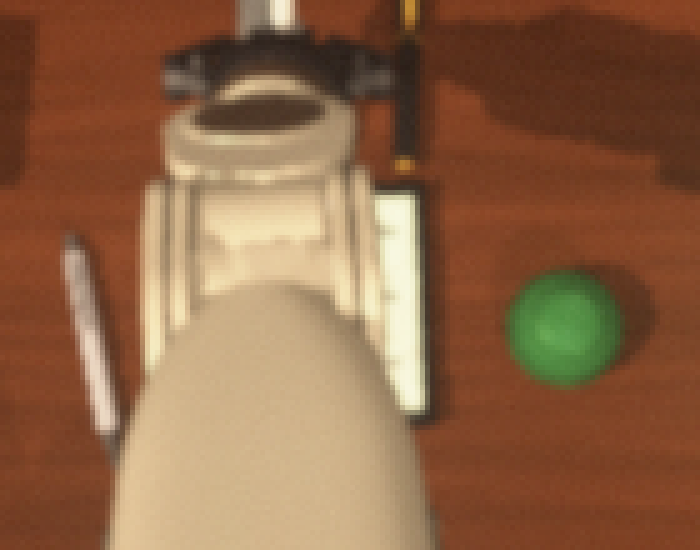

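```bash
sed -i 's/^NIB=.*/NIB=np.array([.1272,0,-.012])/' h.py; python3 q.py .4515 .0273 .026 30
```

```text
nib [0.4893 0.0291 0.014 ]
t 14.2 pos [0.6058 0.0284 0.0666] q [ 0.003  0.967 -0.001  0.256] j [ 0.064  0.303 -0.564  0.187 -0.035  0.061] F [ 0.7 -1.3  4.7] g 0.0112
shift cm [-3.82 -0.11  1.26] rot [-0.  -0.3  0.4] rows 1 per row [-3.82 -0.11  1.26] [-0.01 -0.34  0.35]
```

Emit:
move_arm:
  series:
    - [[0,0,1.3,0,0,0,0],[-1.4,0,0,0,0,0,0],[-1.6,-0.1,0,0,0,0,0],[-0.8,0,0,0,0,0,0],[0,0,0,0,0,0,0]]

```text
clock: 14.7
eef_pos: [0.561, 0.0278, 0.0738]
tool_rot: [0.003, 0.968, -0.0, 0.249]
ft_force: [-0.7, -0.2, -0.9]
grip_width: 0.011
```

```bash
python3 q.py .4515 .0273 .014 30
```

```text
nib [0.4438 0.0285 0.0229]
t 14.7 pos [0.561  0.0278 0.0738] q [ 0.003  0.968 -0.     0.249] j [ 0.068  0.22  -0.649  0.199 -0.034  0.065] F [-0.7 -0.2 -0.9] g 0.011
shift cm [ 0.67 -0.05 -0.66] rot [-0.1 -1.1  0.3] rows 1 per row [ 0.67 -0.05 -0.66] [-0.08 -1.13  0.32]
```

Emit:
move_arm:
  series:
    - [[0.7,0,0,0,-0.5,0,0],[0,0,-0.4,0,0,0,0],[0,0,-0.4,0,0,0,0],[0,0,-0.3,0,0,0,0],[0,0,-0.2,0,0,0,0]]

```text
clock: 15.2
eef_pos: [0.5724, 0.0281, 0.0615]
tool_rot: [0.003, 0.967, 0.0, 0.256]
ft_force: [-0.6, 1.0, 3.9]
grip_width: 0.0107
```

```bash
python3 q.py .4515 .0273 .014 30
```

```text
nib [0.4559 0.0288 0.0089]
t 15.2 pos [0.5724 0.0281 0.0615] q [0.003 0.967 0.    0.256] j [ 0.067  0.259 -0.651  0.143 -0.035  0.064] F [-0.6  1.   3.9] g 0.0107
shift cm [-0.47 -0.08  0.57] rot [-0.1 -0.3  0.3] rows 1 per row [-0.47 -0.08  0.57] [-0.1  -0.31  0.32]
```

Emit:
move_arm:
  series:
    - [[-0.1,0,-0.1,0,0,0,0],[0,0,-0.1,0,0,0,0],[0,0,0,0,0,0,0],[0,0,0,0,0,0,0],[0,0,0,0,0,0,0]]

```text
clock: 15.7
eef_pos: [0.5722, 0.0277, 0.0599]
tool_rot: [0.003, 0.966, -0.0, 0.257]
ft_force: [0.0, -0.0, 3.9]
grip_width: 0.011
```

```bash
sed -i 's/^NIB=.*/NIB=np.array([.1270,0,-.018])/' h.py; python3 - <<'E'
from h import *
st(); print(nibpos())
p,d,o=snap('scene','s8'); cv2.imwrite('pics/s8c.png',cv2.resize(p[190:330,180:380,::-1],None,fx=4,fy=4,interpolation=3))
E
python3 q.py .412 .026 .026 30
```

```text
t 15.7 pos [0.5722 0.0277 0.0599] q [ 0.003  0.966 -0.     0.257] j [ 0.067  0.262 -0.655  0.135 -0.035  0.064] F [ 0.  -0.   3.9] g 0.011
[0.45301403 0.02849704 0.01244302]
nib [0.453  0.0285 0.0124]
t 15.75 pos [0.5722 0.0277 0.0599] q [ 0.003  0.966 -0.     0.257] j [ 0.067  0.262 -0.655  0.135 -0.035  0.064] F [-0.3 -1.2  3.9] g 0.0109
shift cm [-4.12 -0.17  1.4 ] rot [-0.1 -0.2  0.3] rows 1 per row [-4.12 -0.17  1.4 ] [-0.06 -0.21  0.34]
```

View pics/s8c.png

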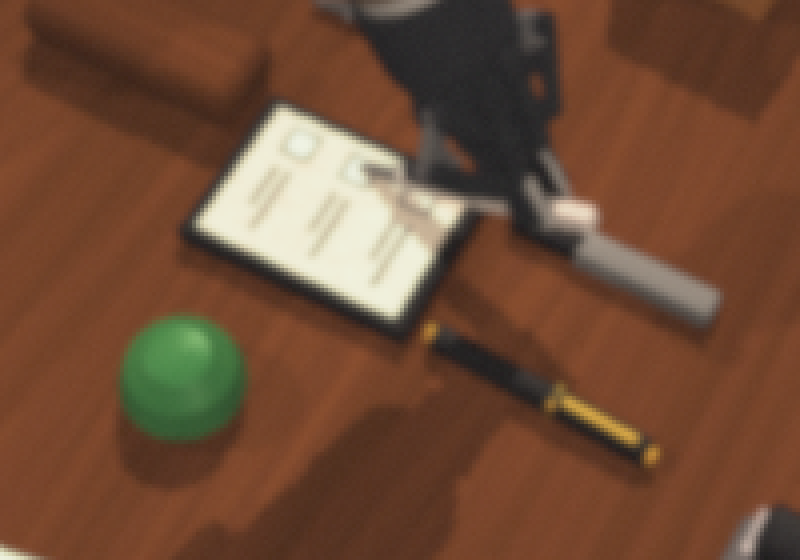

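Emit:
move_arm:
  series:
    - [[0,0,1.4,0,0,0,0],[-1.4,-0.1,0,0,0,0,0],[-1.5,-0.1,0,0,0,0,0],[-0.7,0,0,0,0,0,0],[0,0,0,0,0,0,0]]

```text
clock: 16.25
eef_pos: [0.5317, 0.0262, 0.0709]
tool_rot: [0.003, 0.967, 0.0, 0.253]
ft_force: [-0.2, 0.1, -0.7]
grip_width: 0.0104
```

```bash
python3 q.py .412 .026 .014 30
```

```text
nib [0.4122 0.027  0.0244]
t 16.25 pos [0.5317 0.0262 0.0709] q [0.003 0.967 0.    0.253] j [ 0.069  0.175 -0.729  0.156 -0.034  0.066] F [-0.2  0.1 -0.7] g 0.0104
shift cm [-0.07 -0.02 -0.9 ] rot [-0.1 -0.7  0.3] rows 1 per row [-0.07 -0.02 -0.9 ] [-0.13 -0.66  0.3 ]
```

Emit:
move_arm:
  series:
    - [[0,0,-0.4,0,0,0,0],[0,0,-0.4,0,0,0,0],[0,0,-0.3,0,0,0,0],[0,0,-0.2,0,0,0,0],[0,0,-0.1,0,0,0,0]]

```text
clock: 16.75
eef_pos: [0.5351, 0.0264, 0.0571]
tool_rot: [0.003, 0.967, 0.001, 0.255]
ft_force: [-0.5, -1.1, 3.3]
grip_width: 0.0112
```

```bash
python3 q.py .412 .026 .014 30
```

```text
nib [0.4157 0.0272 0.01  ]
t 16.75 pos [0.5351 0.0264 0.0571] q [0.003 0.967 0.001 0.255] j [ 0.069  0.209 -0.742  0.104 -0.034  0.066] F [-0.5 -1.1  3.3] g 0.0112
shift cm [-0.41 -0.04  0.48] rot [-0.1 -0.4  0.3] rows 1 per row [-0.41 -0.04  0.48] [-0.14 -0.42  0.3 ]
```

Emit:
move_arm:
  series:
    - [[-0.2,0,-0.1,0,0,0,0],[0,0,0,0,0,0,0],[0,0,0,0,0,0,0],[0,0,0,0,0,0,0],[0,0,0,0,0,0,0]]

```text
clock: 17.25
eef_pos: [0.5348, 0.0263, 0.0575]
tool_rot: [0.003, 0.966, 0.0, 0.257]
ft_force: [-0.1, -1.2, 4.9]
grip_width: 0.0112
```

```bash
python3 - <<'E'
from h import *
st(); print(nibpos())
p,d,o=snap('scene','s9'); cv2.imwrite('pics/s9c.png',cv2.resize(p[190:330,180:380,::-1],None,fx=4,fy=4,interpolation=3))
E
```

```text
t 17.25 pos [0.5348 0.0263 0.0575] q [0.003 0.966 0.    0.257] j [ 0.069  0.207 -0.746  0.098 -0.035  0.066] F [-0.1 -1.2  4.9] g 0.0112
[0.41565157 0.02708097 0.00998273]
```

View pics/s9c.png

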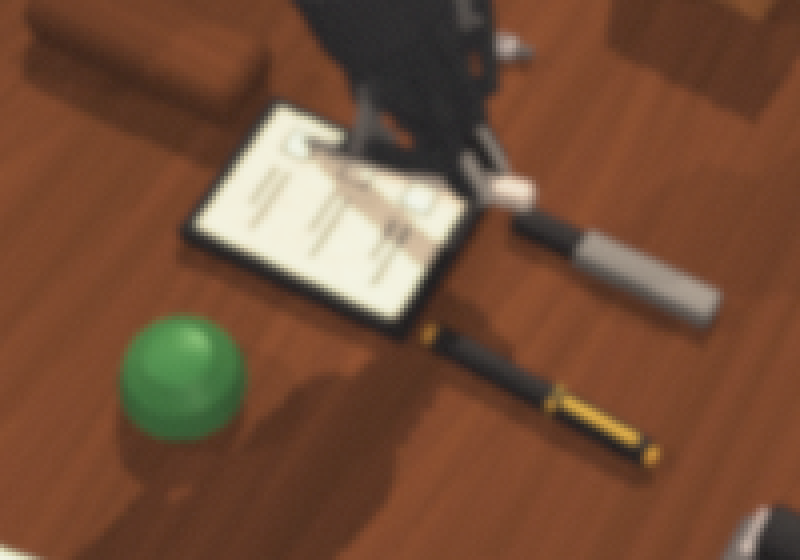

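```bash
cat > kin.py <<'E'
import numpy as np
from scipy.optimize import least_squares
D=np.array([
[.2076,-.4541,.2304,-1.142,.241,.004,1.335],
[.4137,-.339,.1998,-.7,.283,-.023,1.212],
[.5642,-.1183,.3338,-.203,.397,.487,1.669],
[.6498,-.1364,.1126,-.205,.613,.262,1.196],
[.645,-.1354,.0006,-.205,.724,.152,1.002],
[.6304,-.1339,.1058,-.207,.594,.21,1.181],
[.5861,-.024,.1526,-.034,.091,-.657,.16],
[.5704,.0312,.1157,.083,.139,-.851,-.187],
[.6033,.0248,.0892,.056,.262,-.534,.268],
[.5722,.0277,.0599,.067,.262,-.655,.135],
[.5348,.0263,.0575,.069,.207,-.746,.098],
[.561,.0278,.0738,.068,.22,-.649,.199]])
r=np.hypot(D[:,0],D[:,1]);z=D[:,2];q2,q3,q4=D[:,4:].T
def fk(w,q2,q3,q4):
    A,H,L1,b1,L2,b2,L3=w
    f=q2-q3+q4
    return A+L1*np.sin(q2+b1)+L2*np.cos(q2-q3+b2)+L3*np.cos(f), H+L1*np.cos(q2+b1)-L2*np.sin(q2-q3+b2)-L3*np.sin(f)
def res(w):
    a,b=fk(w,q2,q3,q4);return np.r_[a-r,b-z, 0.02*(w-w0)]
w0=np.array([0.05,.3,.35,0,.35,0,.25])
s=least_squares(res,w0); w=s.x
if __name__=='__main__':
    print(w.round(4)); print((res(w)[:24]*1000).round(1))
    for p in (60,70,80,90,100):
      for (rr,zz) in ((.60,.17),(.60,.22),(.66,.15),(.66,.2),(.66,.25),(.7,.2)):
        best=None
        for g in ((.2,-.8,0),(-.3,-.5,.3),(.5,.2,.5)):
            t=least_squares(lambda q:np.r_[np.array(fk(w,*q))-[rr,zz],q[0]-q[1]+q[2]-np.radians(90-p)],g)
            print(p,rr,zz,t.x.round(2)) if t.cost<1e-6 and g[0]==.2 else 0
E
python3 kin.py
```

```text
[ 0.0014  0.2415  0.4934 -0.0027  0.3913 -0.0189  0.4057]
[ 0.2 -0.2  0.2 -0.1 -0.1 -0.1 -0.1 -0.1  0.1  0.1  0.3 -0.1  0.1 -0.1
  0.   0.   0.1 -0.1 -0.2 -0.3  0.1  0.1  0.3 -0. ]
60 0.6 0.17 [ 0.17 -0.98 -0.63]
60 0.6 0.22 [ 0.02 -0.92 -0.42]
60 0.66 0.15 [ 0.31 -0.87 -0.65]
60 0.66 0.2 [ 0.18 -0.81 -0.47]
60 0.66 0.25 [ 0.07 -0.75 -0.3 ]
60 0.7 0.2 [ 0.25 -0.72 -0.44]
70 0.6 0.17 [ 0.39 -1.12 -1.16]
70 0.6 0.22 [ 0.18 -1.07 -0.9 ]
70 0.66 0.15 [ 0.49 -0.98 -1.12]
70 0.66 0.2 [ 0.32 -0.95 -0.92]
70 0.66 0.25 [ 0.17 -0.9  -0.72]
70 0.7 0.2 [ 0.36 -0.85 -0.87]
80 0.6 0.17 [ 0.73 -1.2  -1.75]
80 0.6 0.22 [ 0.47 -1.18 -1.48]
80 0.66 0.15 [ 0.75 -1.04 -1.61]
80 0.66 0.2 [ 0.55 -1.03 -1.41]
80 0.66 0.25 [ 0.37 -1.01 -1.2 ]
80 0.7 0.2 [ 0.56 -0.93 -1.32]
90 0.6 0.17 [ 1.07 -1.18 -2.25]
90 0.6 0.22 [ 0.85 -1.21 -2.05]
90 0.66 0.15 [ 1.01 -1.01 -2.02]
90 0.66 0.2 [ 0.83 -1.05 -1.88]
90 0.66 0.25 [ 0.64 -1.05 -1.69]
90 0.7 0.2 [ 0.8  -0.94 -1.74]
100 0.6 0.17 [ 1.29 -1.08 -2.54]
100 0.6 0.22 [ 1.13 -1.14 -2.45]
100 0.66 0.15 [ 1.22 -0.92 -2.31]
100 0.66 0.2 [ 1.07 -0.98 -2.22]
100 0.66 0.25 [ 0.9  -1.02 -2.09]
100 0.7 0.2 [ 1.02 -0.88 -2.08]
```

```bash
sed -i 's/^NIB=.*/NIB=np.array([.1265,0,-.022])/' h.py; cat >> h.py <<'E'
TC=np.array([.5637,.343]);TY=np.radians(-4.7)
def well(ix,iy):
    l=np.array([.025*ix,.05*iy]);c,s=np.cos(TY),np.sin(TY);return TC+np.array([c*l[0]-s*l[1],s*l[0]+c*l[1]])
E
cat > ik.py <<'E'
from kin import *
def ik(tcp,p):
    rr=np.hypot(tcp[0],tcp[1])
    t=least_squares(lambda q:np.r_[np.array(fk(w,*q))-[rr,tcp[2]],q[0]-q[1]+q[2]-np.radians(90-p)],(.4,-.9,-1))
    return t.x.round(2),t.cost<1e-7
E
python3 - <<'E'
from h import *
from ik import ik
W=well(1,1);print(W)
az=33
for p in (80,86,90):
    for z in (.12,.03):
        t=nib2tcp((*W,z),az,p);print(p,z,t.round(3),ik(t,p))
plan(nib2tcp((*W,.12),az,86),az,86)
E
```

```text
[0.59271286 0.39078341]
80 0.12 [0.629 0.415 0.241] (array([ 0.47, -0.78, -1.08]), np.True_)
80 0.03 [0.629 0.415 0.151] (array([ 0.73, -0.8 , -1.35]), np.True_)
86 0.12 [0.619 0.408 0.245] (array([ 0.57, -0.84, -1.34]), np.True_)
86 0.03 [0.619 0.408 0.155] (array([ 0.84, -0.83, -1.6 ]), np.True_)
90 0.12 [0.611 0.403 0.246] (array([ 0.64, -0.87, -1.51]), np.True_)
90 0.03 [0.611 0.403 0.156] (array([ 0.92, -0.84, -1.76]), np.True_)
t 17.3 pos [0.5348 0.0263 0.0574] q [0.003 0.966 0.    0.257] j [ 0.069  0.207 -0.746  0.098 -0.035  0.066] F [-0.2 -0.3  4.1] g 0.0111
shift cm [ 8.37 38.12 18.72] rot [ 15.9 -54.7  30.5] rows 10 per row [0.84 3.81 1.87] [ 1.59 -5.47  3.05]
```

Emit:
move_arm:
  series:
    - [[0,0,4,0,0,0,0],[0.5,1,4.5,0,0,0,0],[0.8,3.5,3.3,1.6,-5.5,3,0],[0.8,3.8,3,1.6,-5.5,3,0],[0.8,3.8,3,1.6,-5.5,3,0]]

```text
clock: 17.8
eef_pos: [0.5565, 0.1465, 0.2309]
tool_rot: [-0.062, 0.919, 0.062, 0.385]
ft_force: [-0.2, 0.9, -1.2]
grip_width: 0.0113
```

```bash
python3 - <<'E'
from h import *
W=well(1,1); plan(nib2tcp((*W,.13),33,90),33,90)
E
```

```text
t 17.8 pos [0.5565 0.1465 0.2309] q [-0.062  0.919  0.062  0.385] j [ 0.277 -0.079 -0.696  0.154 -0.036  0.127] F [-0.2  0.9 -1.2] g 0.0113
shift cm [ 5.47 25.63  2.56] rot [ 12.7 -42.8  21.1] rows 6 per row [0.91 4.27 0.43] [ 2.11 -7.13  3.51]
```

Emit:
move_arm:
  series:
    - [[0.9,4.1,0.6,2.1,-7.1,3.5,0],[0.9,4.1,0.6,2.1,-7.1,3.5,0],[0.9,4.1,0.6,2.1,-7.1,3.5,0],[0.9,4.1,0.4,2.1,-7.1,3.5,0],[0.9,4.1,0.4,2.1,-7.1,3.5,0]]

```text
clock: 18.3
eef_pos: [0.5965, 0.3159, 0.2573]
tool_rot: [-0.16, 0.772, 0.159, 0.595]
ft_force: [0.4, -0.5, -0.0]
grip_width: 0.011
```

```bash
python3 - <<'E'
from h import *
W=well(1,1); plan(nib2tcp((*W,.12),33,90),33,90)
E
```

```text
t 18.3 pos [0.5965 0.3159 0.2573] q [-0.16   0.772  0.159  0.595] j [ 0.504  0.269 -0.926 -0.951 -0.037  0.067] F [ 0.4 -0.5 -0. ] g 0.011
shift cm [ 1.47  8.68 -1.08] rot [  4.1 -13.8   6.7] rows 2 per row [ 0.74  4.34 -0.54] [ 2.05 -6.89  3.35]
```

Emit:
move_arm:
  series:
    - [[0.6,3.4,0,1.7,-5.5,2.7,0],[0.6,3.4,0,1.7,-5.5,2.7,0],[0.3,1.8,0,0.8,-2.8,1.3,0],[0,0,-0.5,0,0,0,0],[0,0,0,0,0,0,0]]

```text
clock: 18.8
eef_pos: [0.6082, 0.4041, 0.2402]
tool_rot: [-0.204, 0.683, 0.202, 0.672]
ft_force: [-0.4, -0.1, -1.2]
grip_width: 0.0115
```

```bash
python3 - <<'E'
from h import *
W=well(1,1); plan(nib2tcp((*W,.12),33,90),33,90); print(W,nibpos())
snap('wrist','w10'); p,d,o=snap('scene','s10')
cv2.imwrite('pics/s10c.png',cv2.resize(p[60:240,280:480,::-1],None,fx=4,fy=3.3,interpolation=3))
p,d,o=snap('top','t10');cv2.imwrite('pics/t10c.png',cv2.resize(p[130:280,100:300,::-1],None,fx=4,fy=4,interpolation=3))
E
```

```text
t 18.8 pos [0.6082 0.4041 0.2402] q [-0.204  0.683  0.202  0.672] j [ 0.59   0.639 -0.873 -1.497 -0.007  0.002] F [-0.4 -0.1 -1.2] g 0.0115
shift cm [ 0.3  -0.13  0.63] rot [ 0.4 -0.8 -0.4] rows 1 per row [ 0.3  -0.13  0.63] [ 0.41 -0.78 -0.35]
[0.59271286 0.39078341] [0.58812233 0.39110676 0.11405375]
```

View pics/w10.png

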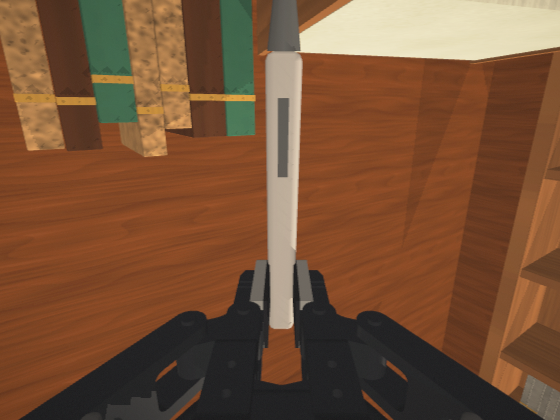

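View pics/s10c.png

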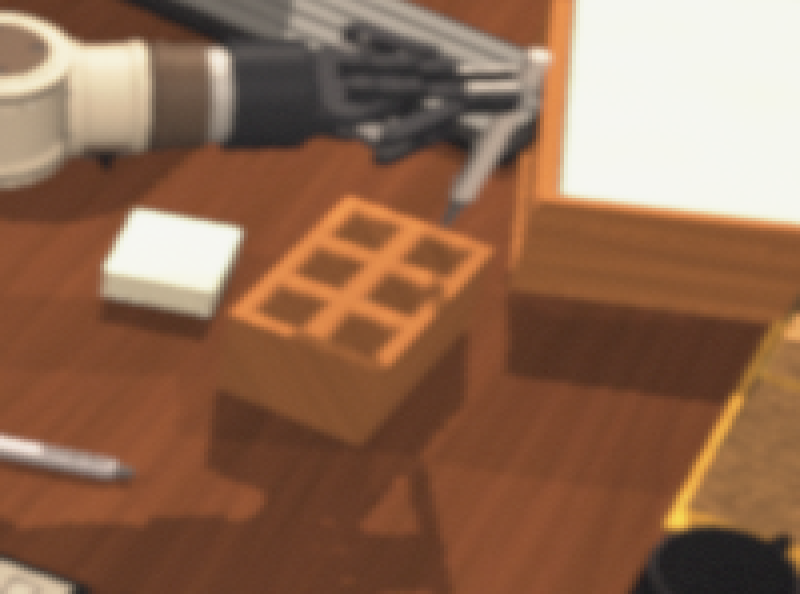

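View pics/t10c.png

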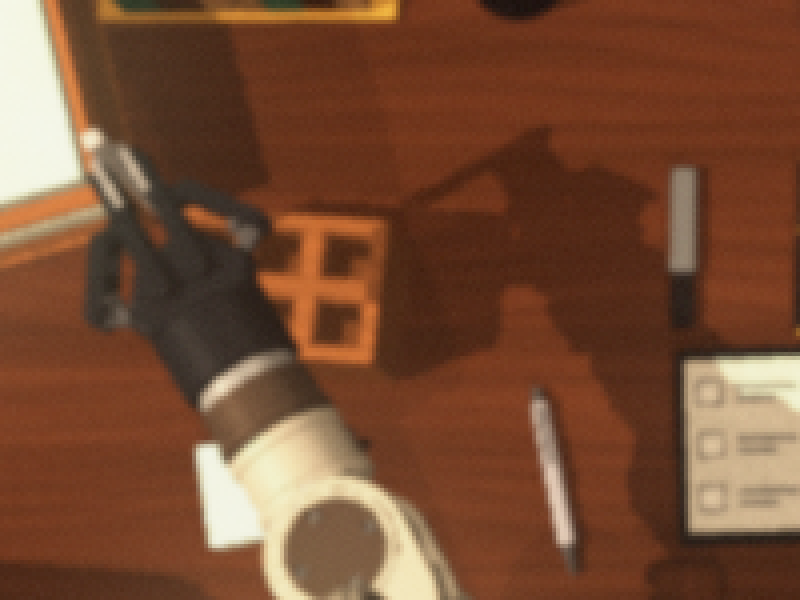

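```bash
python3 - <<'E'
from h import *
M,i=c2w('scene');f=210/np.tan(np.radians(i['vfov'])/2)
def proj(P):
    c=np.linalg.inv(M)@np.r_[P,1];return (c[:2]/c[2]*f+[i['cx'],i['cy']]).round(1)
print('pred nib',proj(nibpos()),'obs 393 124.5','well rim',proj(np.r_[well(1,1),.085]),'tail',proj(np.array(bot.get_obs()['eef_pos'])+R.from_quat(bot.get_obs()['tool_rot']).apply([-.033,0,.0])))
z=np.load('pics/scene0.npz');W=cloud('scene',z['d'])
for x0 in (.5,.55,.6,.65,.7):
    m=(W[...,0]>x0)&(W[...,0]<x0+.05)&(W[...,1]>.4)&(W[...,1]<.6)
    P=W[m];
    for y0 in (.42,.44,.46,.48,.5): 
        k=(P[:,1]>y0)&(P[:,1]<y0+.02); print(x0,y0,np.nanmax(P[k][:,2]).round(3) if k.any() else None,end='; ')
    print()
E
```

```text
pred nib [390.4 126.9] obs 393 124.5 well rim [389.2 137. ] tail [414.2  73.3]
0.5 0.42 0.087; 0.5 0.44 None; 0.5 0.46 None; 0.5 0.48 None; 0.5 0.5 0.003; 
0.55 0.42 0.084; 0.55 0.44 None; 0.55 0.46 None; 0.55 0.48 None; 0.55 0.5 0.004; 
0.6 0.42 0.003; 0.6 0.44 0.002; 0.6 0.46 0.101; 0.6 0.48 0.101; 0.6 0.5 0.099; 
0.65 0.42 0.004; 0.65 0.44 0.005; 0.65 0.46 0.106; 0.65 0.48 0.101; 0.65 0.5 0.1; 
0.7 0.42 0.003; 0.7 0.44 0.005; 0.7 0.46 0.003; 0.7 0.48 0.102; 0.7 0.5 0.101;
```

Emit:
move_arm:
  series:
    - [[0.2,-0.3,0,0.4,-0.8,-0.4,0],[0,0,-1.2,0,0,0,0],[0,0,-1.2,0,0,0,0],[0,0,-1,0,0,0,0],[0,0,0,0,0,0,0]]

```text
clock: 19.45
eef_pos: [0.612, 0.3968, 0.2211]
tool_rot: [-0.196, 0.672, 0.2, 0.685]
ft_force: [0.3, 0.2, -0.5]
grip_width: 0.0111
```

```bash
python3 - <<'E'
from h import *
W=well(1,1); plan(nib2tcp((*W,.05),33,90),33,90); print(W,nibpos())
p,d,o=snap('scene','s11')
cv2.imwrite('pics/s11c.png',cv2.resize(p[60:240,280:480,::-1],None,fx=4,fy=3.3,interpolation=3))
E
```

```text
t 19.45 pos [0.612  0.3968 0.2211] q [-0.196  0.672  0.2    0.685] j [ 0.58   0.742 -0.872 -1.634 -0.012  0.   ] F [ 0.3  0.2 -0.5] g 0.0111
shift cm [-0.08  0.59 -4.46] rot [-0.6  1.   0.4] rows 1 per row [-0.08  0.59 -4.46] [-0.63  0.95  0.43]
[0.59271286 0.39078341] [0.59555115 0.38638327 0.09420888]
```

View pics/s11c.png

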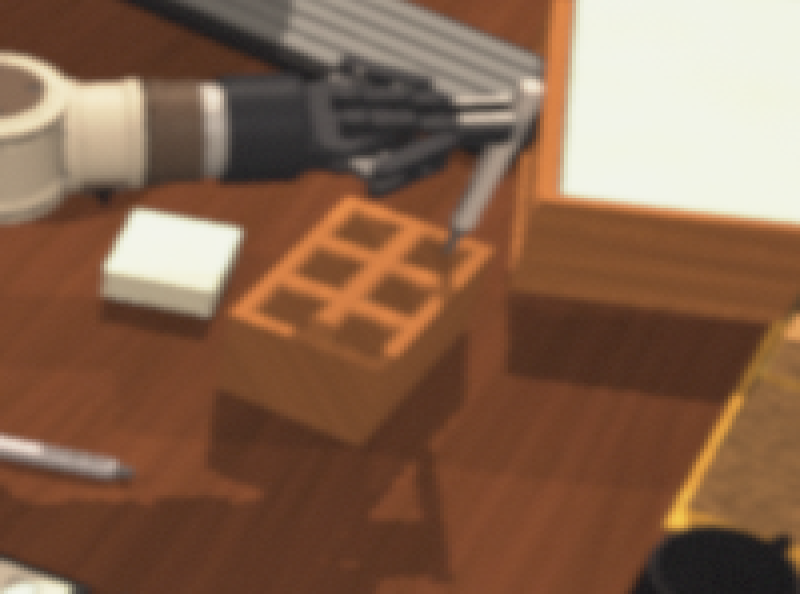

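Emit:
move_arm:
  series:
    - [[-0.6,0,0,-0.4,0.5,0,0],[0,0,-1.5,0,0,0,0],[0,0,-1.5,0,0,0,0],[0,0,-1,0,0,0,0],[0,0,0,0,0,0,0]]

```text
clock: 20.0
eef_pos: [0.6054, 0.3969, 0.1877]
tool_rot: [-0.197, 0.673, 0.2, 0.685]
ft_force: [0.5, -0.5, -0.0]
grip_width: 0.011
```

```bash
python3 - <<'E'
from h import *
W=well(1,1); plan(nib2tcp((*W,.05),33,90),33,90); print(W,nibpos())
p,d,o=snap('scene','s12')
cv2.imwrite('pics/s12c.png',cv2.resize(p[60:240,280:480,::-1],None,fx=4,fy=3.3,interpolation=3))
E
```

```text
t 20.0 pos [0.6054 0.3969 0.1877] q [-0.197  0.673  0.2    0.685] j [ 5.890e-01  8.420e-01 -8.750e-01 -1.734e+00 -2.100e-02 -1.000e-03] F [ 0.5 -0.5 -0. ] g 0.011
shift cm [ 0.58  0.58 -1.12] rot [-0.5  0.8  0.4] rows 1 per row [ 0.58  0.58 -1.12] [-0.49  0.85  0.44]
[0.59271286 0.39078341] [0.58872779 0.38617411 0.06085649]
```

View pics/s12c.png

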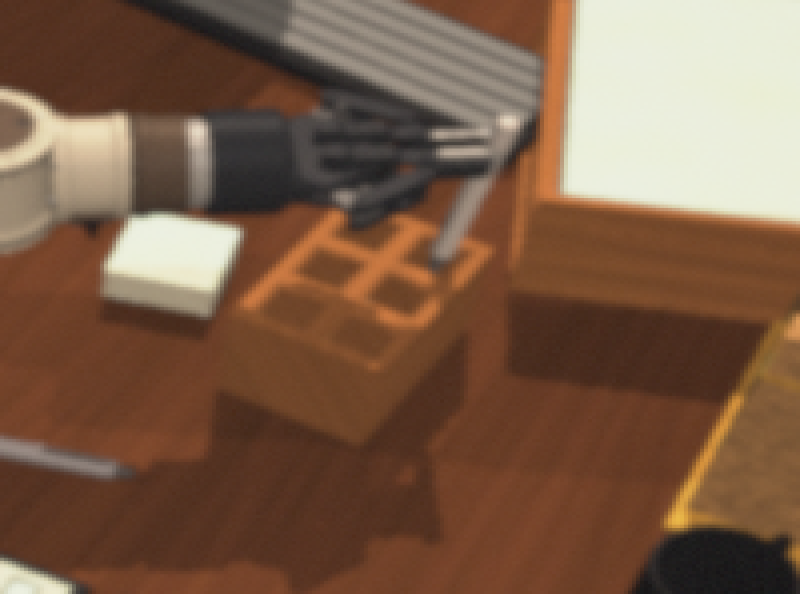

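Emit:
move_arm:
  series:
    - [[0.2,0.3,-1,0,0,0,0],[0,0,-1.3,0,0,0,0],[0,0,-0.8,0,0,0,0],[0,0,0,0,0,0,0.25],[0,0,0,0,0,0,0.35]]

```text
clock: 20.55
eef_pos: [0.608, 0.4012, 0.1592]
tool_rot: [-0.196, 0.671, 0.201, 0.687]
ft_force: [-0.6, -0.3, -0.4]
grip_width: 0.0299
```

```bash
python3 - <<'E'
from h import *
st(); print(nibpos())
p,d,o=snap('scene','s13')
cv2.imwrite('pics/s13c.png',cv2.resize(p[60:240,280:480,::-1],None,fx=4,fy=3.3,interpolation=3))
snap('wrist','w13')
E
```

```text
t 20.55 pos [0.608  0.4012 0.1592] q [-0.196  0.671  0.201  0.687] j [ 5.930e-01  9.340e-01 -8.450e-01 -1.802e+00 -2.400e-02 -1.000e-03] F [-0.6 -0.3 -0.4] g 0.0299
[0.59207841 0.39092657 0.0322224 ]
```

View pics/s13c.png

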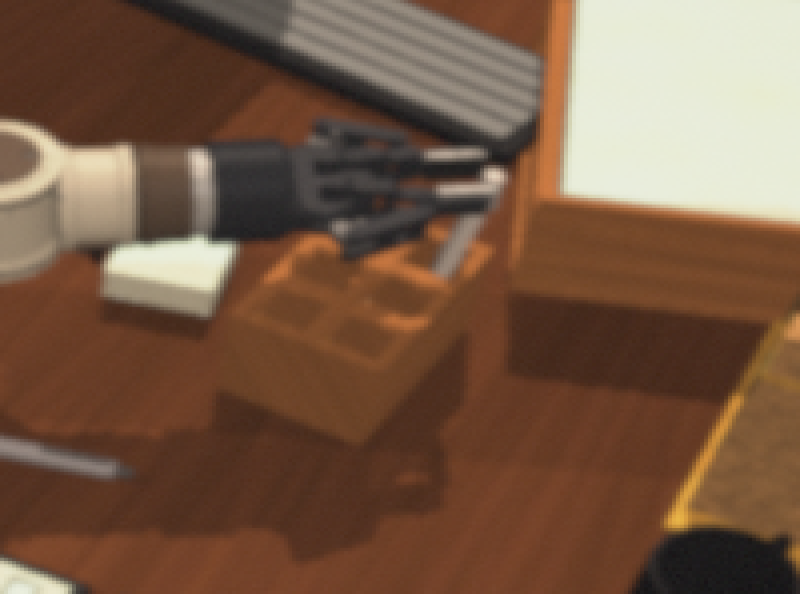

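View pics/w13.png

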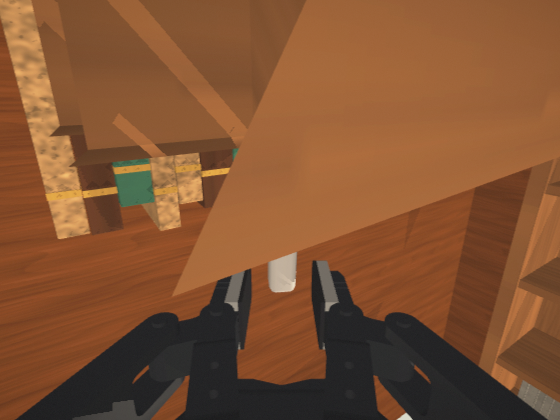

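Emit:
move_arm:
  series:
    - [[-1.2,-0.8,0.2,0,0,0,0.4],[-2,-1.3,0.3,0,0,0,0.4],[-3,-2,1,0,0,0,0.4],[-2,-2,4,0,5,0,0.6],[0,-2,4,-1,7,0,0.8]]

```text
clock: 21.15
eef_pos: [0.5464, 0.3455, 0.2132]
tool_rot: [-0.19, 0.722, 0.207, 0.632]
ft_force: [2.1, 0.4, 1.1]
grip_width: 0.0621
```

```bash
python3 - <<'E'
from h import *
st()
p,d,o=snap('scene','s14')
cv2.imwrite('pics/s14c.png',cv2.resize(p[60:240,280:480,::-1],None,fx=4,fy=3.3,interpolation=3))
for n in ['stylus','ballpoint','fountain_pen','highlighter']:
        print(n,[(np.round(x['at'],3).tolist(),round(x['confidence'],2)) for x in bot.find_in('scene',n)][:2])
E
```

```text
t 21.15 pos [0.5464 0.3455 0.2132] q [-0.19   0.722  0.207  0.632] j [ 0.556  0.592 -1.079 -1.555  0.017  0.057] F [2.1 0.4 1.1] g 0.0621
stylus [([0.609, 0.391, 0.121], 0.69), ([0.449, -0.154, 0.032], 0.54)]
ballpoint [([0.436, 0.145, 0.01], 0.64)]
fountain_pen [([0.616, -0.052, 0.016], 0.88)]
highlighter [([0.571, 0.308, 0.072], 0.58), ([0.612, 0.041, 0.011], 0.57)]
```

View pics/s14.png

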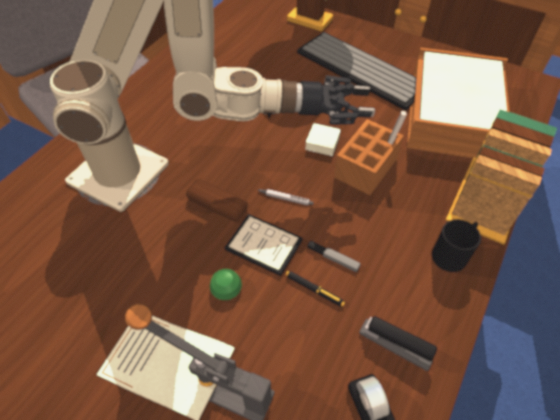

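```bash
python3 - <<'E'
from h import *
plan((.45,.15,.28),12.5,0)
E
```

```text
t 21.4 pos [0.5486 0.3463 0.2232] q [-0.188  0.715  0.208  0.64 ] j [ 0.556  0.585 -1.075 -1.566  0.016  0.056] F [0.1 0.4 0.9] g 0.0686
shift cm [ -9.86 -19.63   5.68] rot [-34.9  77.4 -13.8] rows 11 per row [-0.9  -1.78  0.52] [-3.17  7.03 -1.25]
```

Emit:
move_arm:
  series:
    - [[0,-1,2,-3.2,7,-1.2,1],[0,-1.5,2,-3.2,7,-1.2,1],[0,-2,1,-3.2,7,-1.2,1],[-1,-2,1,-3.2,7,-1.2,1],[-1.2,-2,0,-3.2,7,-1.2,1]]

```text
clock: 21.9
eef_pos: [0.5467, 0.3065, 0.2338]
tool_rot: [-0.182, 0.836, 0.161, 0.492]
ft_force: [0.4, 0.9, -0.1]
grip_width: 0.0849
```

Emit:
move_arm:
  series:
    - [[-1.2,-2,0,-3.2,7,-1.2,1],[-1.2,-2,0,-3.2,7,-1.2,1],[-1.2,-2,0,-3.2,7,-1.2,1],[-1.2,-2,0,-3.2,7,-1.2,1],[-1.2,-2,0,-3.2,7,-1.2,1]]

```text
clock: 22.4
eef_pos: [0.4981, 0.2235, 0.2254]
tool_rot: [-0.155, 0.956, 0.079, 0.237]
ft_force: [1.8, 1.4, -1.0]
grip_width: 0.0857
```

```bash
python3 - <<'E'
from h import *
plan((.45,.15,.28),12.5,0)
E
```

```text
t 22.4 pos [0.4981 0.2235 0.2254] q [-0.155  0.956  0.079  0.237] j [ 0.399 -0.019 -0.444  0.642  0.041  0.087] F [ 1.8  1.4 -1. ] g 0.0857
shift cm [-4.81 -7.35  5.46] rot [-12.1  26.3  -5.9] rows 4 per row [-1.2  -1.84  1.36] [-3.03  6.57 -1.46]
```

Emit:
move_arm:
  series:
    - [[-1.2,-1.8,0,-3,6.5,-1.5,1],[-1.2,-1.8,0,-3,6.5,-1.5,1],[-1.2,-1.8,0,-3,6.5,-1.5,1],[-1,-1.6,0,-3,6.5,-1.5,1],[0,0,0,0,0,0,0.6]]

```text
clock: 22.9
eef_pos: [0.4589, 0.1546, 0.2185]
tool_rot: [-0.107, 0.994, -0.003, -0.006]
ft_force: [0.5, -0.1, -0.4]
grip_width: 0.0728
```

```bash
python3 - <<'E'
from seg import *
st(); snap('wrist','w15')
segs('w15','wrist',(0.3,0.75,-0.22,0.25),minpts=150)
plan((.4627,.155,.1),12.5,0)
E
```

```text
t 22.9 pos [0.4589 0.1546 0.2185] q [-0.107  0.994 -0.003 -0.006] j [ 0.327  0.226 -0.048  1.31  -0.003  0.112] F [ 0.5 -0.1 -0.4] g 0.0728
1 pix [217.  45.] n 618 c 343.7 61.7 LxW 82.1 38.7 ang -41.9 z [14.  25.4 29.4]
8 pix [139. 139.] n 15148 c 451.7 -2.7 LxW 150.0 112.0 ang 1.7 z [12.7 14.2 15.5]
9 pix [ 25. 102.] n 1429 c 435.9 -122.3 LxW 70.3 37.5 ang 3.7 z [11.6 20.9 29.2]
11 pix [280. 148.] n 1363 c 425.8 145.3 LxW 145.6 11.4 ang 12.4 z [ 8.3 11.8 13.7]
17 pix [ 93. 261.] n 1573 c 608.4 -46.8 LxW 143.0 15.3 ang -2.1 z [ 6.7 14.4 16.5]
18 pix [174. 257.] n 900 c 584.3 49.0 LxW 84.8 20.2 ang -2.0 z [ 8.4 14.2 15.8]
t 22.95 pos [0.4586 0.1551 0.2184] q [-0.108  0.994 -0.002 -0.005] j [ 0.328  0.223 -0.051  1.306 -0.002  0.112] F [ 0.2  0.3 -0.1] g 0.0663
shift cm [ 4.100e-01 -1.000e-02 -1.184e+01] rot [ 0.3 -0.5  0.1] rows 3 per row [ 0.14 -0.   -3.95] [ 0.11 -0.16  0.05]
```

View pics/w15.png

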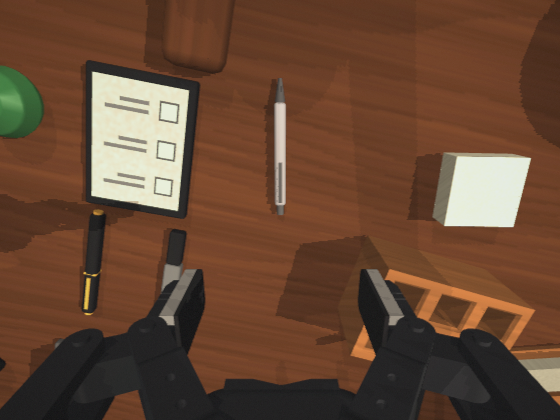

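Emit:
move_arm:
  series:
    - [[0.4,0,-4.2,0,-0.3,0,0.6],[0.4,0,-4.2,0,0,0,0.5],[0,0,-4.2,0,0,0,0.4],[0,0,-3.8,0,0,0,0.4],[0,0,-1.5,0,0,0,0.4]]

```text
clock: 23.45
eef_pos: [0.4714, 0.1604, 0.0318]
tool_rot: [-0.111, 0.994, 0.002, 0.011]
ft_force: [-1.3, -0.3, 0.2]
grip_width: 0.034
```

```bash
python3 - <<'E'
from h import *
plan((.466,.155,.004),12.4,0)
E
```

```text
t 23.45 pos [0.4714 0.1604 0.0318] q [-0.111  0.994  0.002  0.011] j [ 0.329  0.404 -0.335  0.809 -0.002  0.106] F [-1.3 -0.3  0.2] g 0.034
shift cm [-0.54 -0.54 -2.78] rot [-0.3  1.3 -0.4] rows 1 per row [-0.54 -0.54 -2.78] [-0.33  1.28 -0.37]
```

Emit:
move_arm:
  series:
    - [[-0.5,-0.5,-1,-0.3,1.2,-0.3,0.4],[0,0,-0.9,0,0,0,0.4],[0,0,-0.5,0,0,0,0.4],[0,0,0,0,0,0,0.4],[0,0,0,0,0,0,0.3]]

```text
clock: 23.95
eef_pos: [0.4647, 0.1563, 0.0041]
tool_rot: [-0.11, 0.994, 0.001, 0.002]
ft_force: [0.8, 0.3, -0.7]
grip_width: 0.0258
```

```bash
python3 - <<'E'
from h import *
plan((.466,.155,.004),12.4,0); snap('wrist','w16')
E
```

```text
t 23.95 pos [0.4647 0.1563 0.0041] q [-0.11   0.994  0.001  0.002] j [ 0.324  0.444 -0.362  0.76   0.001  0.103] F [ 0.8  0.3 -0.7] g 0.0258
shift cm [ 0.13 -0.13 -0.01] rot [-0.1  0.2 -0.2] rows 1 per row [ 0.13 -0.13 -0.01] [-0.14  0.2  -0.25]
```

View pics/w16.png

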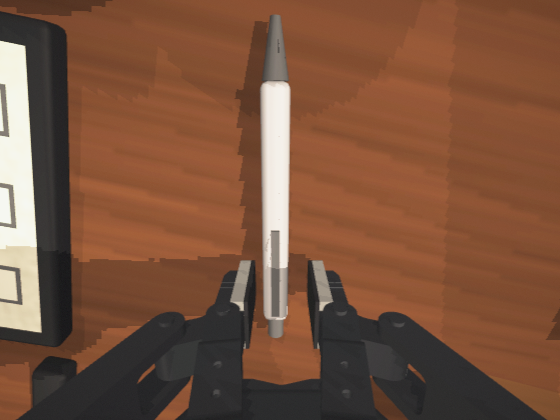

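Emit:
move_arm:
  series:
    - [[0,-0.3,0,0,0,0,0.25],[0,0,-0.1,0,0,0,0.15],[0,0,-0.1,0,0,0,0.05],[0,0,-0.1,0,0,0,0],[0,0,0,0,0,0,0]]

```text
clock: 24.5
eef_pos: [0.467, 0.1539, 0.0056]
tool_rot: [-0.11, 0.994, 0.002, 0.005]
ft_force: [-0.3, -0.4, 0.0]
grip_width: 0.0099
```

Emit:
move_arm:
  series:
    - [[0,0,1,0,0,0,0],[0.5,0,2,0,0,0,0],[0.5,0,3,0,0,0,0],[0.5,0,3,0,0,0,0],[0,0,1,0,0,0,0]]

```text
clock: 25.0
eef_pos: [0.4807, 0.1531, 0.1094]
tool_rot: [-0.11, 0.994, 0.002, 0.003]
ft_force: [0.8, -0.4, -0.9]
grip_width: 0.0098
```

```bash
python3 - <<'E'
from h import *
snap('wrist','w17')
W=well(1,0); print(W, np.degrees(np.arctan2(W[1],W[0])))
st()
E
```

```text
[0.58861593 0.34095154] 30.08125852298979
t 25.05 pos [0.4806 0.1532 0.1098] q [-0.11   0.994  0.002  0.004] j [ 0.307  0.331 -0.203  1.028  0.002  0.087] F [ 0.5 -0.2  1.4] g 0.0098
```

View pics/w17.png

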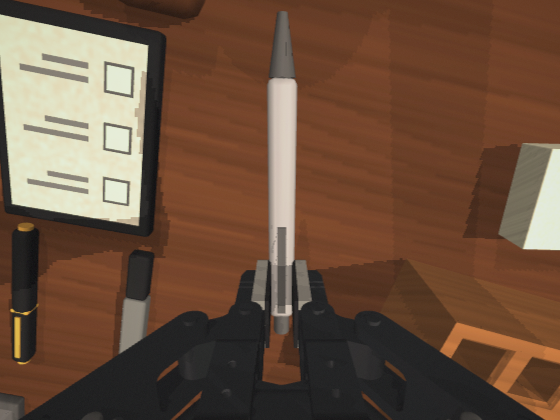

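```bash
cat > pl.py <<'E'
from h import *
import h,sys
from ik import ik
# usage: tiplen tipz ix iy ztip p az
L,zt,ix,iy,z,p,az=map(float,sys.argv[1:8])
T=np.array([L,0,zt]); W=well(ix,iy)
o=bot.get_obs(); print('tip',(np.array(o['eef_pos'])+R.from_quat(o['tool_rot']).apply(T)).round(4),'well',W.round(4))
t=np.r_[W,z]-ori(az,p).apply(T); print('tcp',t.round(3),ik(t,p)); plan(t,az,p)
E
python3 pl.py .113 -.002 1 0 .14 86 30;python3 pl.py .113 -.002 1 0 .04 86 30
```

```text
tip [0.3703 0.1285 0.111 ] well [0.5886 0.341 ]
tcp [0.597 0.346 0.253] (array([ 0.52, -0.97, -1.42]), np.True_)
t 25.05 pos [0.4806 0.1532 0.1098] q [-0.11   0.994  0.002  0.004] j [ 0.307  0.331 -0.203  1.028  0.002  0.087] F [ 0.5 -0.2  1.4] g 0.0098
shift cm [11.66 19.27 14.27] rot [ 31.1 -80.   13.9] rows 11 per row [1.06 1.75 1.3 ] [ 2.83 -7.27  1.26]
tip [0.3703 0.1285 0.111 ] well [0.5886 0.341 ]
tcp [0.597 0.346 0.153] (array([ 0.87, -0.96, -1.76]), np.True_)
t 25.05 pos [0.4806 0.1532 0.1098] q [-0.11   0.994  0.002  0.004] j [ 0.307  0.331 -0.203  1.028  0.002  0.087] F [ 0.5 -0.2  1.4] g 0.0098
shift cm [11.66 19.27  4.27] rot [ 31.1 -80.   13.9] rows 11 per row [1.06 1.75 0.39] [ 2.83 -7.27  1.26]
```

Emit:
move_arm:
  series:
    - [[1.5,1,3,2.8,-7.2,1.3,0],[1.5,1.5,3,2.8,-7.2,1.3,0],[1.5,1.8,2.5,2.8,-7.2,1.3,0],[1.5,2,2.5,2.8,-7.2,1.3,0],[1.2,2,2,2.8,-7.2,1.3,0]]

```text
clock: 25.55
eef_pos: [0.5522, 0.2367, 0.2357]
tool_rot: [-0.16, 0.928, 0.088, 0.326]
ft_force: [1.0, 0.4, -0.7]
grip_width: 0.01
```

Emit:
move_arm:
  series:
    - [[1.2,2,1,2.8,-7.2,1.3,0],[1,2,0.5,2.8,-7.2,1.3,0],[1,2,0,2.8,-7.2,1.3,0],[0.8,2,0,2.8,-7.2,1.3,0],[0.5,1,0,2.8,-7.2,1.3,0]]

```text
clock: 26.05
eef_pos: [0.591, 0.3122, 0.2496]
tool_rot: [-0.187, 0.795, 0.15, 0.557]
ft_force: [1.1, 0.0, -0.9]
grip_width: 0.0101
```

```bash
python3 pl.py .113 -.002 1 0 .13 86 30
```

```text
tip [0.5543 0.2967 0.1438] well [0.5886 0.341 ]
tcp [0.597 0.346 0.243] (array([ 0.56, -0.97, -1.46]), np.True_)
t 26.05 pos [0.591  0.3122 0.2496] q [-0.187  0.795  0.15   0.557] j [ 0.48   0.19  -0.884 -0.733  0.014  0.028] F [ 1.1  0.  -0.9] g 0.0101
shift cm [ 0.62  3.37 -0.7 ] rot [  5.9 -14.5   2.1] rows 2 per row [ 0.31  1.68 -0.35] [ 2.97 -7.23  1.03]
```

Emit:
move_arm:
  series:
    - [[0.3,1.5,0,2.5,-6,0.9,0],[0.3,1.2,0,2.5,-6,0.9,0],[0,0.7,0,1,-2.5,0.3,0],[0,0,-0.5,0,0,0,0],[0,0,0,0,0,0,0]]

```text
clock: 26.55
eef_pos: [0.5927, 0.3392, 0.2325]
tool_rot: [-0.191, 0.73, 0.171, 0.634]
ft_force: [-0.4, -0.7, -0.8]
grip_width: 0.0098
```

```bash
python3 pl.py .113 -.002 1 0 .1 86 30; python3 - <<'E'
from h import *
p,d,o=snap('scene','s18')
cv2.imwrite('pics/s18c.png',cv2.resize(p[60:240,280:480,::-1],None,fx=4,fy=3.3,interpolation=3))
E
```

```text
tip [0.5769 0.331  0.1209] well [0.5886 0.341 ]
tcp [0.597 0.346 0.213] (array([ 0.66, -0.97, -1.57]), np.True_)
t 26.55 pos [0.5927 0.3392 0.2325] q [-0.191  0.73   0.171  0.634] j [ 5.20e-01  4.86e-01 -9.74e-01 -1.32e+00 -1.00e-03  7.00e-03] F [-0.4 -0.7 -0.8] g 0.0098
shift cm [ 0.45  0.67 -1.99] rot [ 1.7 -3.7  0.3] rows 1 per row [ 0.45  0.67 -1.99] [ 1.65 -3.66  0.3 ]
```

View pics/s18c.png

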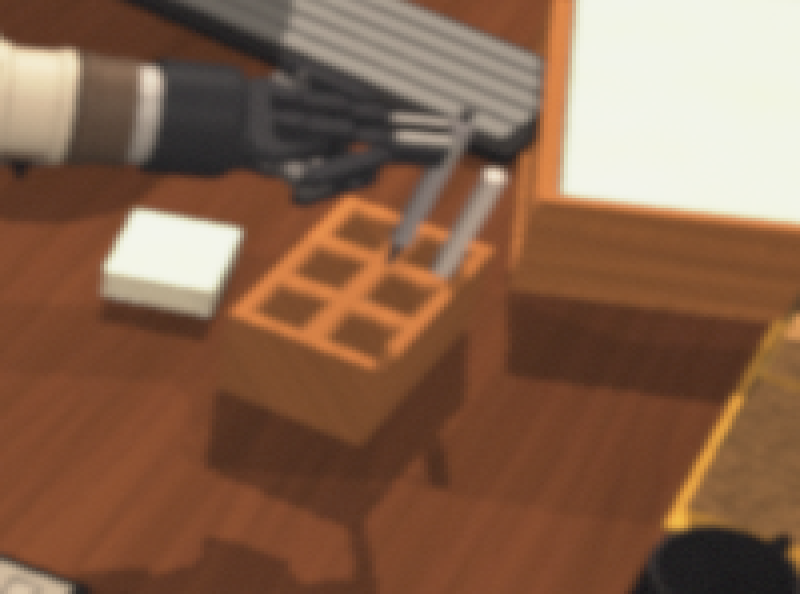

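Emit:
move_arm:
  series:
    - [[0.5,0.6,0,1.6,-3.6,0.3,0],[0,0,-1,0,0,0,0],[0,0,-1,0,0,0,0],[0,0,0,0,0,0,0],[0,0,0,0,0,0,0]]

```text
clock: 27.1
eef_pos: [0.5998, 0.3446, 0.2194]
tool_rot: [-0.188, 0.704, 0.177, 0.662]
ft_force: [0.1, -0.0, -0.8]
grip_width: 0.0098
```

```bash
python3 pl.py .113 -.002 1 0 .05 86 30; python3 - <<'E'
from h import *
p,d,o=snap('scene','s19')
cv2.imwrite('pics/s19c.png',cv2.resize(p[60:240,280:480,::-1],None,fx=4,fy=3.3,interpolation=3))
E
```

```text
tip [0.5921 0.3401 0.1067] well [0.5886 0.341 ]
tcp [0.597 0.346 0.163] (array([ 0.83, -0.96, -1.73]), np.True_)
t 27.1 pos [0.5998 0.3446 0.2194] q [-0.188  0.704  0.177  0.662] j [ 0.521  0.643 -0.969 -1.55   0.    -0.   ] F [ 0.1 -0.  -0.8] g 0.0098
shift cm [-0.27  0.13 -5.68] rot [-0.2  0.4  0.1] rows 2 per row [-0.13  0.07 -2.84] [-0.11  0.2   0.06]
```

View pics/s19c.png

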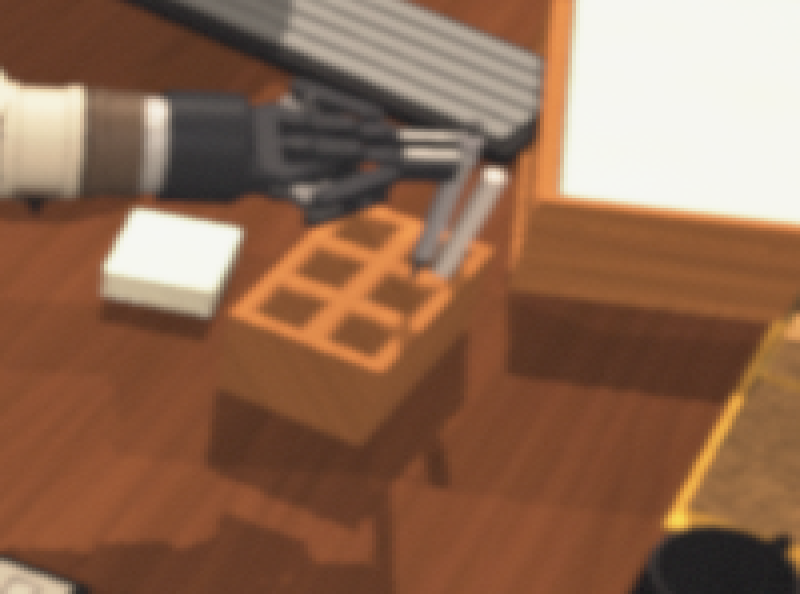

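Emit:
move_arm:
  series:
    - [[-0.6,-0.1,0,0,0,0,0],[0,0,-1.5,0,0,0,0],[0,0,-1.8,0,0,0,0],[0,0,-1.4,0,0,0,0],[0,0,0,0,0,0,0]]

```text
clock: 27.65
eef_pos: [0.5933, 0.3436, 0.1802]
tool_rot: [-0.187, 0.7, 0.178, 0.666]
ft_force: [0.4, 0.5, -1.2]
grip_width: 0.0097
```

```bash
python3 pl.py .113 -.002 1 0 .04 86 30; python3 - <<'E'
from h import *
p,d,o=snap('scene','s20')
cv2.imwrite('pics/s20c.png',cv2.resize(p[60:240,280:480,::-1],None,fx=4,fy=3.3,interpolation=3))
E
```

```text
tip [0.5868 0.3398 0.0674] well [0.5886 0.341 ]
tcp [0.597 0.346 0.153] (array([ 0.87, -0.96, -1.76]), np.True_)
t 27.65 pos [0.5933 0.3436 0.1802] q [-0.187  0.7    0.178  0.666] j [ 0.528  0.799 -0.978 -1.728 -0.006  0.   ] F [ 0.4  0.5 -1.2] g 0.0097
shift cm [ 0.38  0.23 -2.76] rot [-0.6  1.   0.1] rows 1 per row [ 0.38  0.23 -2.76] [-0.59  1.03  0.13]
```

View pics/s20c.png

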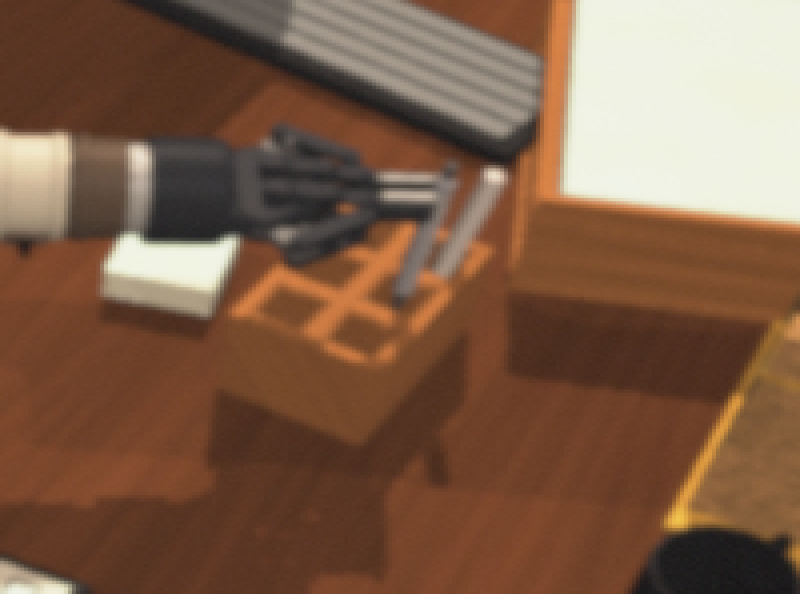

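Inside the well. I'll lower a little more and release.

Emit:
move_arm:
  series:
    - [[0,0.1,-1.2,0,0,0,0],[0,0,-1.2,0,0,0,0],[0,0,-0.3,0,0,0,0],[0,0,0,0,0,0,0.25],[0,0,0,0,0,0,0.33]]

```text
clock: 28.2
eef_pos: [0.5939, 0.3452, 0.1615]
tool_rot: [-0.186, 0.696, 0.179, 0.67]
ft_force: [0.7, 0.7, -0.1]
grip_width: 0.028
```

Emit:
move_arm:
  series:
    - [[-1.2,-0.7,0.3,0,0,0,0.35],[-2,-1.2,0.4,0,2,0,0.35],[-2,-1.3,1.5,-1,4,0,0.35],[-1,-1,3.5,-2,6,0,0.5],[0,-2,4,-3,7,-1,0.8]]

```text
clock: 28.7
eef_pos: [0.5576, 0.3127, 0.2107]
tool_rot: [-0.183, 0.769, 0.174, 0.587]
ft_force: [1.3, 1.4, 0.6]
grip_width: 0.0556
```

```bash
python3 - <<'E'
from h import *
st()
p,d,o=snap('scene','s21')
cv2.imwrite('pics/s21c.png',cv2.resize(p[60:240,280:480,::-1],None,fx=4,fy=3.3,interpolation=3))
E
```

```text
t 28.7 pos [0.5576 0.3127 0.2107] q [-0.183  0.769  0.174  0.587] j [ 0.502  0.384 -1.047 -1.18   0.02   0.05 ] F [1.3 1.4 0.6] g 0.0556
```

View pics/s21.png

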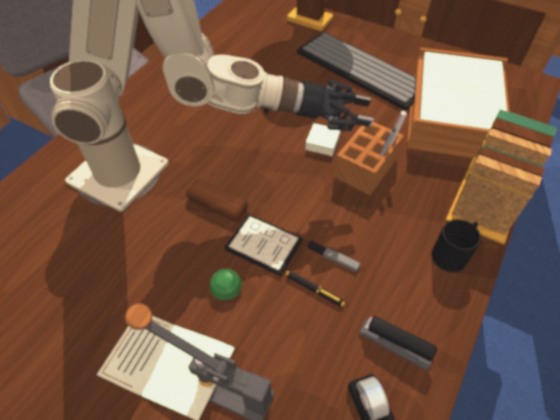

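```bash
python3 - <<'E'
from h import *
plan((.62,.05,.24),-1,0)
E
```

```text
t 28.75 pos [0.5589 0.3123 0.2154] q [-0.182  0.768  0.174  0.588] j [ 0.5    0.37  -1.043 -1.164  0.019  0.05 ] F [-1.6 -0.9  2.4] g 0.0634
shift cm [  6.11 -26.23   2.46] rot [-21.   73.4 -23.5] rows 10 per row [ 0.61 -2.62  0.25] [-2.1   7.34 -2.35]
```

Emit:
move_arm:
  series:
    - [[0,-2,2.5,-2.1,7.3,-2.3,0.8],[0,-2.6,2,-2.1,7.3,-2.3,1],[0.5,-2.6,1,-2.1,7.3,-2.3,1],[0.6,-2.6,0,-2.1,7.3,-2.3,1],[0.6,-2.6,0,-2.1,7.3,-2.3,1]]

```text
clock: 29.25
eef_pos: [0.5792, 0.2404, 0.234]
tool_rot: [-0.132, 0.885, 0.127, 0.427]
ft_force: [1.3, 1.1, -1.3]
grip_width: 0.0855
```

Emit:
move_arm:
  series:
    - [[0.6,-2.6,0,-2.1,7.3,-2.3,1],[0.6,-2.6,0,-2.1,7.3,-2.3,1],[0.6,-2.6,0,-2.1,7.3,-2.3,1],[0.6,-2.6,0,-2.1,7.3,-2.3,1],[0.6,-2.6,0,-2.1,7.3,-2.3,1]]

```text
clock: 29.75
eef_pos: [0.6075, 0.1162, 0.2392]
tool_rot: [-0.041, 0.988, 0.044, 0.145]
ft_force: [1.6, 1.3, -0.5]
grip_width: 0.0856
```

```bash
python3 - <<'E'
from seg import *
snap('wrist','w22')
segs('w22','wrist',(0.4,0.75,-0.22,0.25),minpts=150)
plan((.643,.0475,.1),-1,0)
E
```

```text
1 pix [141.   9.] n 2555 c 521.0 -0.5 LxW 112.0 16.9 ang -84.9 z [12.3 14.1 15.5]
2 pix [102.  96.] n 2497 c 608.6 -46.8 LxW 142.0 15.3 ang -2.2 z [ 7.3 14.5 16.5]
3 pix [200. 105.] n 2418 c 606.5 48.2 LxW 127.7 20.3 ang -0.5 z [11.2 14.6 16.2]
4 pix [105. 214.] n 543 c 741.2 -73.6 LxW 35.7 15.9 ang 86.6 z [ 6.4 12.7 27.7]
t 29.8 pos [0.6111 0.1133 0.2393] q [-0.039  0.988  0.042  0.143] j [ 0.16   0.253 -0.005  1.019  0.048  0.088] F [ 7.6 -0.5  3.3] g 0.0854
shift cm [  3.19  -6.58 -13.93] rot [-4.6 16.5 -5.5] rows 4 per row [ 0.8  -1.64 -3.48] [-1.16  4.11 -1.37]
```

View pics/w22.png

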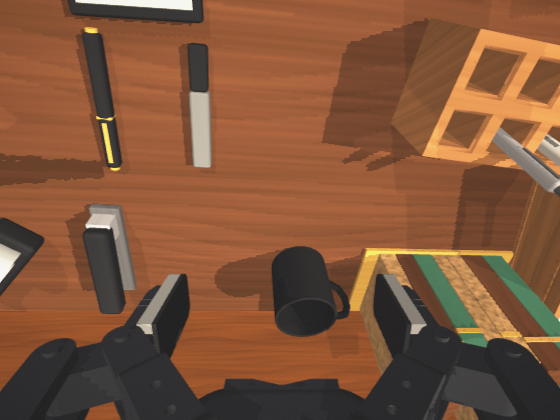

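Emit:
move_arm:
  series:
    - [[0.8,-1.8,-2.5,-1.2,4.1,-1.4,0.8],[0.8,-1.8,-3.2,-1.2,4.1,-1.4,0.7],[0.8,-1.5,-3.2,-1.2,4.1,-1.4,0.6],[0.6,-1,-3,-0.8,3,-1,0.6],[0,0,-1,0,0,0,0.6]]

```text
clock: 30.3
eef_pos: [0.6501, 0.0497, 0.1071]
tool_rot: [0.008, 1.0, 0.001, 0.015]
ft_force: [-0.4, -0.3, -0.9]
grip_width: 0.0517
```

```bash
python3 - <<'E'
from h import *
plan((.642,.048,.005),-.7,0)
E
```

```text
t 30.3 pos [0.6501 0.0497 0.1071] q [0.008 1.    0.001 0.015] j [0.076 0.588 0.205 1.157 0.    0.093] F [-0.4 -0.3 -0.9] g 0.0517
shift cm [ -0.81  -0.17 -10.21] rot [-0.1  1.7  0.2] rows 3 per row [-0.27 -0.06 -3.4 ] [-0.05  0.58  0.08]
```

Emit:
move_arm:
  series:
    - [[-0.3,-0.1,-3.4,0,0.6,0,0.6],[-0.2,0,-3.4,0,0.5,0,0.6],[0,0,-2,0,0,0,0.5],[0,0,-0.8,0,0,0,0.5],[0,0,0,0,0,0,0.5]]

```text
clock: 30.8
eef_pos: [0.6452, 0.0507, 0.0071]
tool_rot: [0.007, 1.0, 0.003, 0.011]
ft_force: [0.1, 0.1, -0.6]
grip_width: 0.0425
```

```bash
python3 - <<'E'
from h import *
plan((.642,.048,.005),-.7,0); snap('wrist','w23')
E
```

```text
t 30.8 pos [0.6452 0.0507 0.0071] q [0.007 1.    0.003 0.011] j [0.077 0.679 0.084 0.954 0.004 0.091] F [ 0.1  0.1 -0.6] g 0.0425
shift cm [-0.32 -0.27 -0.21] rot [-0.3  1.2  0.1] rows 1 per row [-0.32 -0.27 -0.21] [-0.3   1.22  0.09]
```

View pics/w23.png

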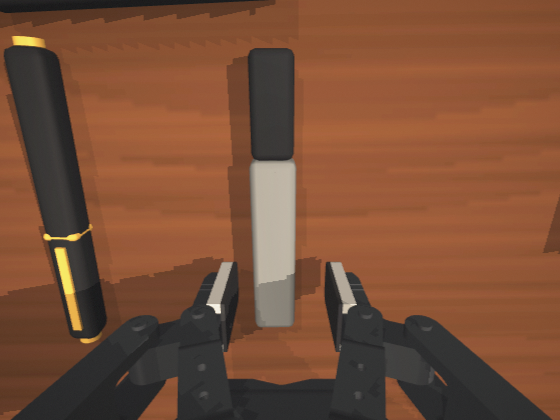

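Emit:
move_arm:
  series:
    - [[-0.3,-0.4,-0.3,0,1,0,0.4],[0,0,-0.1,0,0,0,0.3],[0,0,-0.1,0,0,0,0.2],[0,0,-0.1,0,0,0,0.1],[0,0,-0.1,0,0,0,0]]

```text
clock: 31.35
eef_pos: [0.6469, 0.0471, 0.0082]
tool_rot: [0.007, 1.0, 0.003, 0.008]
ft_force: [-3.0, 0.4, 6.7]
grip_width: 0.0175
```

Emit:
move_arm:
  series:
    - [[0,0,0,0,0,0,0],[0,0,1,0,0,0,0],[0,0,2,0,0,0,0],[-0.5,0,3,0,0,0,0],[-0.5,0,3,0,0,0,0]]

```text
clock: 31.85
eef_pos: [0.6333, 0.0468, 0.0957]
tool_rot: [0.007, 1.0, 0.003, 0.003]
ft_force: [0.2, -0.1, -0.8]
grip_width: 0.0175
```

```bash
python3 - <<'E'
from h import *
st(); snap('wrist','w24')
E
python3 pl.py .095 -.003 1 -1 .14 84 26; python3 pl.py .095 -.003 1 -1 .05 84 26
```

```text
t 31.85 pos [0.6333 0.0468 0.0957] q [0.007 1.    0.003 0.003] j [0.071 0.583 0.165 1.146 0.005 0.085] F [ 0.2 -0.1 -0.8] g 0.0175
tip [0.5408 0.0483 0.1038] well [0.5845 0.2911]
tcp [0.596 0.297 0.234] (array([ 0.53, -1.03, -1.45]), np.True_)
t 31.9 pos [0.6358 0.047  0.1021] q [0.007 1.    0.003 0.007] j [0.071 0.577 0.17  1.15  0.005 0.085] F [1.  0.4 2.9] g 0.0175
shift cm [-3.97 24.97 13.21] rot [ 18.  -81.9  21.6] rows 11 per row [-0.36  2.27  1.2 ] [ 1.64 -7.44  1.96]
tip [0.5408 0.0483 0.1038] well [0.5845 0.2911]
tcp [0.596 0.297 0.144] (array([ 0.87, -1.02, -1.78]), np.True_)
t 31.9 pos [0.6358 0.047  0.1021] q [0.007 1.    0.003 0.007] j [0.071 0.577 0.17  1.15  0.005 0.085] F [1.  0.4 2.9] g 0.0175
shift cm [-3.97 24.97  4.21] rot [ 18.  -81.9  21.6] rows 11 per row [-0.36  2.27  0.38] [ 1.64 -7.44  1.96]
```

View pics/w24.png

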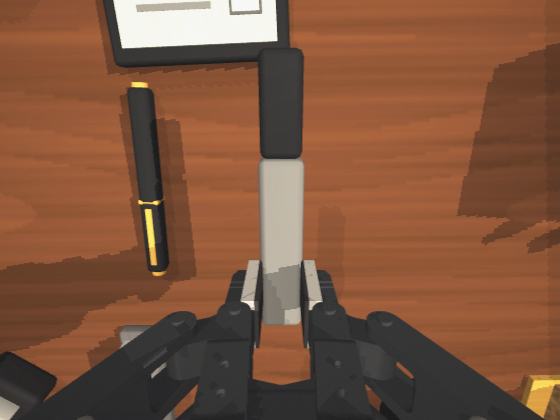

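```bash
python3 pl.py .102 -.003 1 -1 .14 85 0
```

```text
tip [0.5338 0.0484 0.1037] well [0.5845 0.2911]
tcp [0.596 0.291 0.241] (array([ 0.53, -1.03, -1.48]), np.True_)
t 31.9 pos [0.6358 0.047  0.1021] q [0.007 1.    0.003 0.007] j [0.071 0.577 0.17  1.15  0.005 0.085] F [1.  0.4 2.9] g 0.0175
shift cm [-3.94 24.41 13.92] rot [ -0.9 -84.2   0.3] rows 11 per row [-0.36  2.22  1.27] [-0.08 -7.65  0.03]
```

Emit:
move_arm:
  series:
    - [[-0.2,1.5,3,0,-7.6,0,0],[-0.3,2.2,3,0,-7.6,0,0],[-0.3,2.2,2.5,0,-7.6,0,0],[-0.3,2.2,2.5,0,-7.6,0,0],[-0.3,2.2,1.5,0,-7.6,0,0]]

```text
clock: 32.4
eef_pos: [0.6264, 0.1502, 0.2247]
tool_rot: [0.01, 0.941, 0.007, 0.339]
ft_force: [1.3, 1.0, -1.6]
grip_width: 0.0177
```

Emit:
move_arm:
  series:
    - [[-0.3,2.2,0.7,0,-7.6,0,0],[-0.3,2.2,0.5,0,-7.6,0,0],[-0.3,2.2,0.5,0,-7.6,0,0],[-0.3,2.2,0.5,0,-7.6,0,0],[-0.3,2.2,0,0,-7.6,0,0]]

```text
clock: 32.9
eef_pos: [0.6167, 0.2486, 0.256]
tool_rot: [0.006, 0.802, 0.013, 0.598]
ft_force: [1.6, 1.1, 0.2]
grip_width: 0.0177
```

```bash
python3 pl.py .102 -.003 1 -1 .14 85 0
```

```text
tip [0.5847 0.2511 0.1591] well [0.5845 0.2911]
tcp [0.596 0.291 0.241] (array([ 0.53, -1.03, -1.48]), np.True_)
t 32.9 pos [0.6167 0.2486 0.256 ] q [0.006 0.802 0.013 0.598] j [ 0.643  0.247 -0.833 -0.728 -0.598  0.234] F [1.6 1.1 0.2] g 0.0177
shift cm [-2.03  4.25 -1.47] rot [ -1.6 -11.6  -0.5] rows 2 per row [-1.02  2.12 -0.73] [-0.79 -5.79 -0.27]
```

Emit:
move_arm:
  series:
    - [[-0.8,1.7,0,-0.7,-5,-0.2,0],[-0.8,1.7,0,-0.7,-5,-0.2,0],[-0.5,0.8,-0.5,0,-1.5,0,0],[0,0,-0.5,0,0,0,0],[0,0,0,0,0,0,0]]

```text
clock: 33.4
eef_pos: [0.5953, 0.2935, 0.245]
tool_rot: [-0.002, 0.739, 0.004, 0.674]
ft_force: [0.5, -0.2, 0.1]
grip_width: 0.0176
```

```bash
python3 pl.py .102 -.003 1 -1 .1 85 0; python3 - <<'E'
from h import *
p,d,o=snap('scene','s25')
cv2.imwrite('pics/s25c.png',cv2.resize(p[60:240,280:480,::-1],None,fx=4,fy=3.3,interpolation=3))
M,i=c2w('scene');f=210/np.tan(np.radians(i['vfov'])/2)
def proj(P):
    c=np.linalg.inv(M)@np.r_[P,1];u=(c[:2]/c[2]*f+[i['cx'],i['cy']]); return ((u-[280,60])*[4,3.3]).round()
tip=np.array(o['eef_pos'])+R.from_quat(o['tool_rot']).apply([.102,0,-.003])
print('tip px',proj(tip),'above well same z',proj(np.r_[well(1,-1),tip[2]]),'rim',proj(np.r_[well(1,-1),.085]))
E
```

```text
tip [0.5829 0.2937 0.1437] well [0.5845 0.2911]
tcp [0.596 0.291 0.201] (array([ 0.69, -1.04, -1.64]), np.True_)
t 33.4 pos [0.5953 0.2935 0.245 ] q [-0.002  0.739  0.004  0.674] j [ 0.782  0.511 -0.898 -1.28  -0.769  0.093] F [ 0.5 -0.2  0.1] g 0.0176
shift cm [ 0.11 -0.24 -4.36] rot [-0.2 -0.3 -0.5] rows 1 per row [ 0.11 -0.24 -4.36] [-0.17 -0.29 -0.48]
tip px [378. 273.] above well same z [378. 276.] rim [363. 332.]
```

View pics/s25c.png

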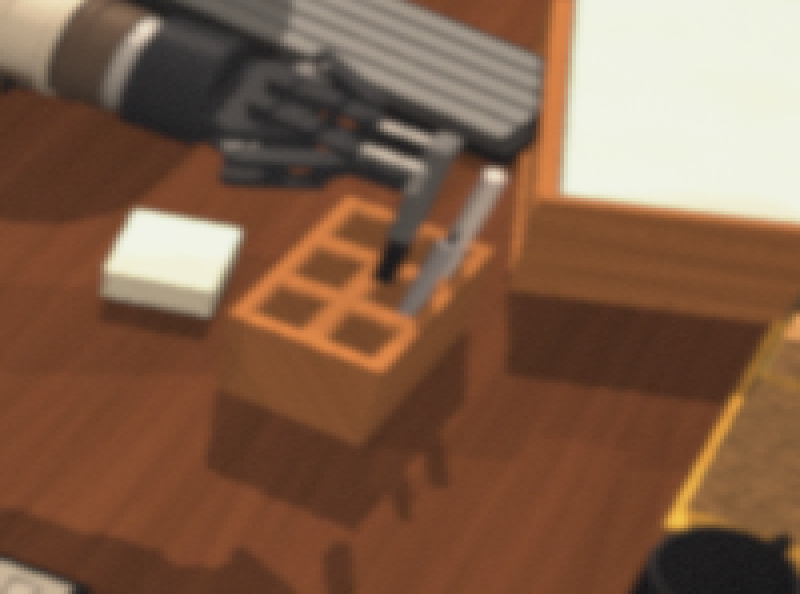

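Emit:
move_arm:
  series:
    - [[-0.3,-0.4,0,0,0,0,0],[0,0,-2,0,0,-0.5,0],[0,0,-2,0,0,0,0],[0,0,-1.5,0,0,0,0],[0,0,0,0,0,0,0]]

```text
clock: 33.95
eef_pos: [0.5953, 0.2856, 0.1986]
tool_rot: [0.008, 0.735, 0.003, 0.678]
ft_force: [0.2, 0.4, -0.4]
grip_width: 0.0178
```

```bash
python3 pl.py .102 -.003 1 -1 .05 85 0; python3 - <<'E'
from h import *
p,d,o=snap('scene','s26')
cv2.imwrite('pics/s26c.png',cv2.resize(p[60:240,280:480,::-1],None,fx=4,fy=3.3,interpolation=3))
E
```

```text
tip [0.584  0.2872 0.0972] well [0.5845 0.2911]
tcp [0.596 0.291 0.151] (array([ 0.87, -1.03, -1.81]), np.True_)
t 33.95 pos [0.5953 0.2856 0.1986] q [0.008 0.735 0.003 0.678] j [ 0.777  0.673 -0.913 -1.47  -0.78   0.096] F [ 0.2  0.4 -0.4] g 0.0178
shift cm [ 0.11  0.55 -4.73] rot [-0.8  0.3  0.5] rows 1 per row [ 0.11  0.55 -4.73] [-0.84  0.31  0.47]
```

View pics/s26c.png

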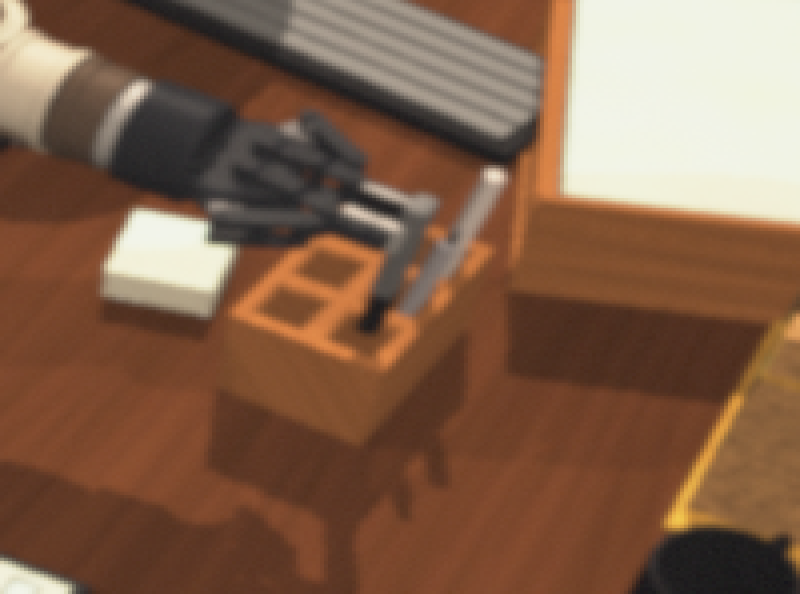

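Emit:
move_arm:
  series:
    - [[-0.2,0.2,-1,0,0,0,0],[0,0,-1.6,0,0,0,0],[0,0,-1.4,0,0,0,0],[0,0,-0.5,0,0,0,0],[0,0,0,0,0,0,0]]

```text
clock: 34.5
eef_pos: [0.5961, 0.2865, 0.1641]
tool_rot: [0.014, 0.731, 0.006, 0.682]
ft_force: [-0.2, -0.1, -0.2]
grip_width: 0.0176
```

```bash
python3 pl.py .102 -.003 1 -1 .05 85 0; python3 - <<'E'
from h import *
p,d,o=snap('scene','s27')
cv2.imwrite('pics/s27c.png',cv2.resize(p[60:240,280:480,::-1],None,fx=4,fy=3.3,interpolation=3))
E
```

```text
tip [0.586  0.2895 0.0626] well [0.5845 0.2911]
tcp [0.596 0.291 0.151] (array([ 0.87, -1.03, -1.81]), np.True_)
t 34.5 pos [0.5961 0.2865 0.1641] q [0.014 0.731 0.006 0.682] j [ 0.779  0.8   -0.9   -1.602 -0.787  0.098] F [-0.2 -0.1 -0.2] g 0.0176
shift cm [ 0.03  0.46 -1.28] rot [-1.6  1.   0.7] rows 1 per row [ 0.03  0.46 -1.28] [-1.57  1.02  0.72]
```

View pics/s27c.png

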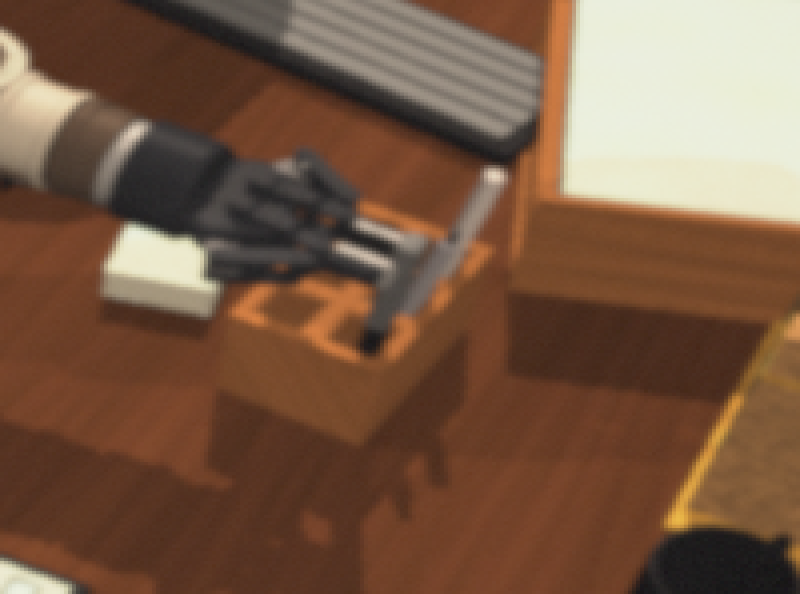

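Emit:
move_arm:
  series:
    - [[-0.5,0.2,-0.4,0,0,0,0],[0,0,-0.9,0,0,0,0],[0,0,-0.8,0,0,0,0],[0,0,0,0,0,0,0],[0,0,0,0,0,0,0]]

```text
clock: 35.05
eef_pos: [0.5911, 0.2892, 0.145]
tool_rot: [0.015, 0.73, 0.007, 0.683]
ft_force: [0.1, -0.2, -0.2]
grip_width: 0.0185
```

```bash
python3 pl.py .102 -.003 1 -1 .05 85 0; python3 - <<'E'
from h import *
p,d,o=snap('scene','s28')
cv2.imwrite('pics/s28c.png',cv2.resize(p[60:240,280:480,::-1],None,fx=4,fy=3.3,interpolation=3))
E
```

```text
tip [0.5814 0.2925 0.0435] well [0.5845 0.2911]
tcp [0.596 0.291 0.151] (array([ 0.87, -1.03, -1.81]), np.True_)
t 35.05 pos [0.5911 0.2892 0.145 ] q [0.015 0.73  0.007 0.683] j [ 0.792  0.866 -0.896 -1.667 -0.8    0.1  ] F [ 0.1 -0.2 -0.2] g 0.0185
shift cm [0.53 0.19 0.63] rot [-1.8  1.2  0.7] rows 1 per row [0.53 0.19 0.63] [-1.8   1.24  0.72]
```

View pics/s28c.png

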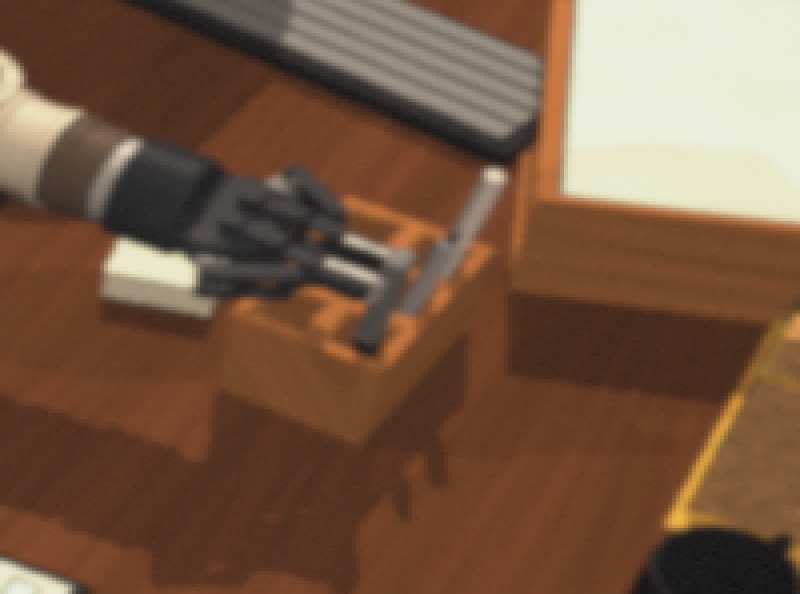

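Emit:
move_arm:
  series:
    - [[0,0,0,0,0,0,0.3],[0,0,0,0,0,0,0.38],[0,0,0,0,0,0,0.38],[-1,0,0.2,0,0,0,0.38],[-2,0,0.4,0,0,0,0.38]]

```text
clock: 35.6
eef_pos: [0.5616, 0.2884, 0.1525]
tool_rot: [0.017, 0.729, 0.007, 0.684]
ft_force: [-0.3, -0.0, -0.4]
grip_width: 0.0326
```

Emit:
move_arm:
  series:
    - [[-2,0,1,0,4,0,0.38],[-1,-1,3,0,6,0,0.4],[0,-2,3.5,0,7.5,0,0.6],[0,-2.5,2.5,0,8,0,0.8],[0.5,-2.5,1.5,0,8,0,1]]

```text
clock: 36.1
eef_pos: [0.5457, 0.2602, 0.2036]
tool_rot: [0.007, 0.831, 0.003, 0.556]
ft_force: [1.4, 0.8, -0.7]
grip_width: 0.076
```

```bash
python3 - <<'E'
from h import *
p,d,o=snap('scene','s29')
cv2.imwrite('pics/s29c.png',cv2.resize(p[60:240,280:480,::-1],None,fx=4,fy=3.3,interpolation=3))
plan((.62,-.05,.22),-2.2,0)
E
```

```text
t 36.15 pos [0.5467 0.2581 0.2063] q [0.008 0.832 0.001 0.555] j [ 0.774  0.218 -0.901 -0.589 -0.709  0.375] F [-0.1 -3.4  3.3] g 0.0827
shift cm [  7.33 -30.81   1.37] rot [ 1.2 67.4 -1. ] rows 9 per row [ 0.81 -3.42  0.15] [ 0.13  7.49 -0.11]
```

View pics/s29.png

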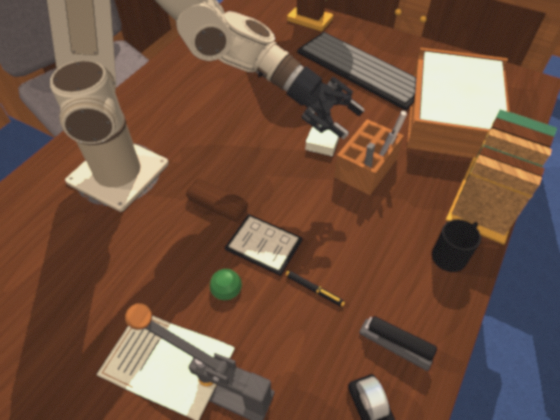

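Three items now stand in the tidy, at about (370–400, 115–160). The fountain pen remains at (315,290).

Emit:
move_arm:
  series:
    - [[0.8,-3,1.5,0,7.5,0,1],[0.8,-3.4,1,0,7.5,0,1],[0.8,-3.4,0,0,7.5,0,1],[0.8,-3.4,0,0,7.5,0,1],[0.8,-3.4,0,0,7.5,0,1]]

```text
clock: 36.65
eef_pos: [0.5799, 0.1187, 0.2183]
tool_rot: [-0.001, 0.954, 0.002, 0.298]
ft_force: [1.8, 1.1, -0.6]
grip_width: 0.0854
```

Emit:
move_arm:
  series:
    - [[0.8,-3.4,0,0,7.5,0,1],[0.8,-3.4,0,0,7.5,0,1],[0.8,-3.4,0,0,7.5,0,1],[0.8,-3.4,0,0,7.5,0,1],[0,0,0,0,0,0,0.8]]

```text
clock: 37.15
eef_pos: [0.6181, -0.026, 0.2153]
tool_rot: [0.0, 0.999, 0.002, 0.035]
ft_force: [-0.6, 0.7, -1.3]
grip_width: 0.0732
```

```bash
python3 - <<'E'
from seg import *
snap('wrist','w30')
segs('w30','wrist',(0.4,0.75,-0.22,0.25),minpts=150)
plan((.645,-.05,.1),-2.2,0)
E
```

```text
1 pix [153.   5.] n 421 c 468.5 -138.5 LxW 43.9 8.4 ang -89.2 z [12.8 20.3 28.9]
2 pix [305.  37.] n 9184 c 494.7 -1.8 LxW 112.0 64.5 ang -88.4 z [12.8 14.4 15.8]
3 pix [260. 153.] n 1835 c 609.1 -47.5 LxW 142.5 15.2 ang -2.3 z [11.4 14.8 16.8]
4 pix [241. 266.] n 478 c 741.7 -74.1 LxW 36.0 16.3 ang -89.9 z [ 6.8 12.6 28. ]
t 37.2 pos [ 0.6166 -0.024   0.2161] q [-0.     0.999  0.002  0.037] j [-0.043  0.423  0.221  1.296  0.008 -0.044] F [0.3 0.4 0.5] g 0.0689
shift cm [  2.84  -2.6  -11.61] rot [-0.2  4.2 -2.3] rows 3 per row [ 0.95 -0.87 -3.87] [-0.07  1.4  -0.75]
```

View pics/w30.png

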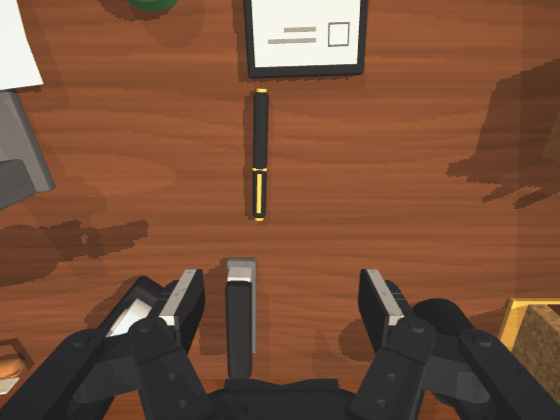

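Emit:
move_arm:
  series:
    - [[0.9,-0.8,-3.5,0,1.4,-0.8,0.7],[0.9,-0.8,-3.9,0,1.4,-0.8,0.6],[0.8,-0.6,-3.9,0,1,-0.7,0.6],[0.3,-0.2,-3.5,0,0,0,0.5],[0,0,-1.5,0,0,0,0.5]]

```text
clock: 37.7
eef_pos: [0.6479, -0.0435, 0.0483]
tool_rot: [0.016, 1.0, -0.0, 0.012]
ft_force: [0.3, 0.9, 0.1]
grip_width: 0.0429
```

```bash
python3 - <<'E'
from h import *
plan((.648,-.049,.005),-2.3,0)
E
```

```text
t 37.7 pos [ 0.6479 -0.0435  0.0483] q [ 0.016  1.    -0.     0.012] j [-6.700e-02  6.390e-01  1.300e-01  1.038e+00  1.000e-03 -3.500e-02] F [0.3 0.9 0.1] g 0.0429
shift cm [ 0.01 -0.55 -4.33] rot [ 0.1  1.4 -0.5] rows 1 per row [ 0.01 -0.55 -4.33] [ 0.05  1.36 -0.46]
```

Emit:
move_arm:
  series:
    - [[0,-0.5,-1.5,0,1,-0.4,0.5],[0,0,-1.5,0,0,0,0.5],[0,0,-0.8,0,0,0,0.4],[0,0,-0.2,0,0,0,0.4],[0,0,0,0,0,0,0.4]]

```text
clock: 38.2
eef_pos: [0.6439, -0.0441, 0.0041]
tool_rot: [0.016, 1.0, -0.001, 0.002]
ft_force: [-0.7, 0.1, 0.2]
grip_width: 0.0341
```

```bash
python3 - <<'E'
from h import *
plan((.648,-.049,.005),-2.3,0); snap('wrist','w31')
E
```

```text
t 38.2 pos [ 0.6439 -0.0441  0.0041] q [ 0.016  1.    -0.001  0.002] j [-0.067  0.691  0.098  0.973 -0.003 -0.035] F [-0.7  0.1  0.2] g 0.0341
shift cm [ 0.41 -0.49  0.09] rot [ 0.2  0.3 -0.4] rows 1 per row [ 0.41 -0.49  0.09] [ 0.17  0.28 -0.44]
```

View pics/w31.png

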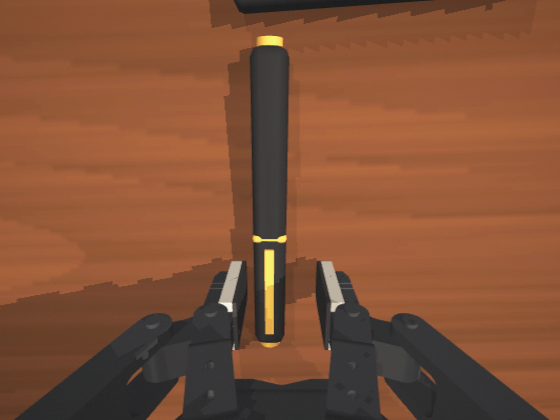

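Emit:
move_arm:
  series:
    - [[0.3,-0.6,0,0,0,0,0.35],[0,-0.1,0,0,0,0,0.25],[0,0,-0.1,0,0,0,0.15],[0,0,-0.1,0,0,0,0.05],[0,0,-0.1,0,0,0,0]]

```text
clock: 38.75
eef_pos: [0.6501, -0.052, 0.0071]
tool_rot: [0.016, 1.0, -0.001, 0.006]
ft_force: [-2.4, 0.9, 5.9]
grip_width: 0.013
```

Emit:
move_arm:
  series:
    - [[0,0,0,0,0,0,0],[0,0,1,0,0,0,0],[0,0,2,0,0,0,0],[-0.5,0,3,0,0,0,0],[-0.5,0,3,0,0,0,0]]

```text
clock: 39.25
eef_pos: [0.6361, -0.0521, 0.0944]
tool_rot: [0.017, 1.0, -0.001, 0.001]
ft_force: [0.9, 1.1, 0.2]
grip_width: 0.0128
```

```bash
python3 - <<'E'
from h import *
st(); snap('wrist','w32')
E
python3 pl.py .109 -.003 -1 1 .14 85 20; python3 pl.py .109 -.003 -1 0 .14 85 0;  python3 pl.py .109 -.003 -1 1 .14 85 0
```

```text
t 39.25 pos [ 0.6361 -0.0521  0.0944] q [ 0.017  1.    -0.001  0.001] j [-0.081  0.593  0.179  1.154 -0.003 -0.047] F [0.9 1.1 0.2] g 0.0128
tip [ 0.5296 -0.0487  0.1026] well [0.5429 0.3949]
tcp [0.555 0.399 0.248] (array([ 0.51, -0.98, -1.4 ]), np.True_)
t 39.3 pos [ 0.6386 -0.0523  0.1008] q [ 0.017  1.    -0.002  0.005] j [-0.081  0.587  0.184  1.158 -0.002 -0.047] F [0.6 0.1 3.2] g 0.0126
shift cm [-8.4  45.15 14.75] rot [ 13.5 -83.8  17.9] rows 11 per row [-0.76  4.1   1.34] [ 1.23 -7.61  1.63]
tip [ 0.5296 -0.0487  0.1026] well [0.5388 0.345 ]
tcp [0.551 0.345 0.248] (array([ 0.5 , -1.07, -1.48]), np.True_)
t 39.3 pos [ 0.6386 -0.0523  0.1008] q [ 0.017  1.    -0.002  0.005] j [-0.081  0.587  0.184  1.158 -0.002 -0.047] F [0.6 0.1 3.2] g 0.0126
shift cm [-8.73 39.74 14.75] rot [ -1.3 -84.4   1.7] rows 11 per row [-0.79  3.61  1.34] [-0.11 -7.67  0.15]
tip [ 0.5296 -0.0487  0.1026] well [0.5429 0.3949]
tcp [0.555 0.395 0.248] (array([ 0.51, -0.99, -1.41]), np.True_)
t 39.3 pos [ 0.6386 -0.0523  0.1008] q [ 0.017  1.    -0.002  0.005] j [-0.081  0.587  0.184  1.158 -0.002 -0.047] F [0.6 0.1 3.2] g 0.0126
shift cm [-8.32 44.72 14.75] rot [ -1.3 -84.4   1.7] rows 11 per row [-0.76  4.07  1.34] [-0.11 -7.67  0.15]
```

View pics/w32.png

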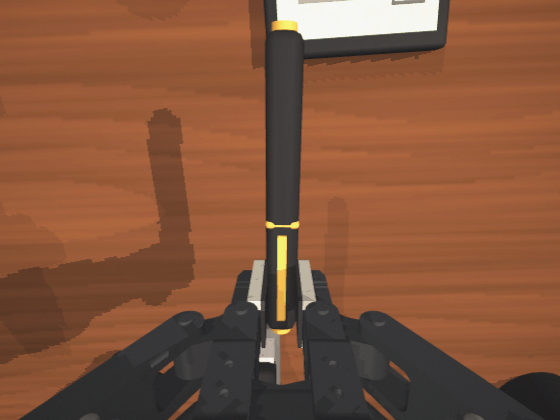

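Emit:
move_arm:
  series:
    - [[-0.5,2,3.5,1,-7.2,1.5,0],[-0.5,3,3.5,1,-7.2,1.5,0],[-0.5,3.2,3,1,-7.2,1.5,0],[-0.5,3.5,3,1,-7.2,1.5,0],[-0.5,3.5,3,1,-7.2,1.5,0]]

```text
clock: 39.8
eef_pos: [0.6146, 0.1001, 0.2496]
tool_rot: [-0.047, 0.948, 0.049, 0.312]
ft_force: [0.8, 1.1, -0.3]
grip_width: 0.0128
```

```bash
 python3 pl.py .109 -.003 -1 1 .2 85 20
```

```text
tip [0.5256 0.0934 0.187 ] well [0.5429 0.3949]
tcp [0.555 0.399 0.308] (array([ 0.31, -0.94, -1.16]), np.True_)
t 39.8 pos [0.6146 0.1001 0.2496] q [-0.047  0.948  0.049  0.312] j [ 0.144  0.046 -0.394  0.488  0.036  0.057] F [ 0.8  1.1 -0.3] g 0.0128
shift cm [-6.   29.91  5.88] rot [  7.9 -47.9  10.8] rows 7 per row [-0.86  4.27  0.84] [ 1.13 -6.84  1.55]
```

Emit:
move_arm:
  series:
    - [[-1,3,2,1.1,-6.8,1.5,0],[-1,3.5,2,1.1,-6.8,1.5,0],[-1,3.8,1.5,1.1,-6.8,1.5,0],[-1,4,0.5,1.1,-6.8,1.5,0],[-0.8,4,0.5,1.1,-6.8,1.5,0]]

```text
clock: 40.3
eef_pos: [0.5682, 0.2782, 0.3313]
tool_rot: [-0.102, 0.803, 0.1, 0.578]
ft_force: [2.2, 0.6, -1.5]
grip_width: 0.0129
```

```bash
 python3 pl.py .109 -.003 -1 1 .18 85 20
```

```text
tip [0.5317 0.272  0.2287] well [0.5429 0.3949]
tcp [0.555 0.399 0.288] (array([ 0.37, -0.96, -1.24]), np.True_)
t 40.3 pos [0.5682 0.2782 0.3313] q [-0.102  0.803  0.1    0.578] j [ 0.584 -0.049 -0.848 -0.471 -0.271  0.136] F [ 2.2  0.6 -1.5] g 0.0129
shift cm [-1.36 12.1  -4.3 ] rot [  1.8 -13.2   3.4] rows 3 per row [-0.45  4.03 -1.43] [ 0.6  -4.41  1.13]
```

Emit:
move_arm:
  series:
    - [[-0.4,3,0,0.6,-4.4,1.1,0],[-0.4,3.2,0,0.6,-4.4,1.1,0],[-0.2,2.6,-1,0.4,-3,0.6,0],[0,1.2,-1.5,0,0,0,0],[0,0,-1,0,0,0,0]]

```text
clock: 40.8
eef_pos: [0.5534, 0.3865, 0.3001]
tool_rot: [-0.126, 0.729, 0.12, 0.662]
ft_force: [-0.3, -0.8, -0.4]
grip_width: 0.0125
```

```bash
cat > look.py <<'E'
from h import *
import sys
n=sys.argv[1];L=float(sys.argv[2]);ix,iy=float(sys.argv[3]),float(sys.argv[4])
p,d,o=snap('scene',n)
cv2.imwrite(f'pics/{n}c.png',cv2.resize(p[60:240,280:480,::-1],None,fx=4,fy=3.3,interpolation=3))
M,i=c2w('scene');f=210/np.tan(np.radians(i['vfov'])/2)
def proj(P):
    c=np.linalg.inv(M)@np.r_[P,1];u=(c[:2]/c[2]*f+[i['cx'],i['cy']]); return ((u-[280,60])*[4,3.3]).round()
tip=np.array(o['eef_pos'])+R.from_quat(o['tool_rot']).apply([L,0,-.003])
print('tip px',proj(tip),'above well same z',proj(np.r_[well(ix,iy),tip[2]]),'rim',proj(np.r_[well(ix,iy),.085]))
E
python3 pl.py .109 -.003 -1 1 .12 85 20; python3 look.py s33 .109 -1 1
```

```text
tip [0.5406 0.3828 0.1918] well [0.5429 0.3949]
tcp [0.555 0.399 0.228] (array([ 0.58, -0.99, -1.48]), np.True_)
t 40.8 pos [0.5534 0.3865 0.3001] q [-0.126  0.729  0.12   0.662] j [ 0.81   0.327 -0.922 -1.143 -0.458  0.054] F [-0.3 -0.8 -0.4] g 0.0125
shift cm [ 0.12  1.26 -7.17] rot [-0.3 -0.5  0. ] rows 2 per row [ 0.06  0.63 -3.59] [-0.13 -0.26  0.  ]
tip px [384. 129.] above well same z [395. 120.] rim [367. 229.]
```

View pics/s33c.png

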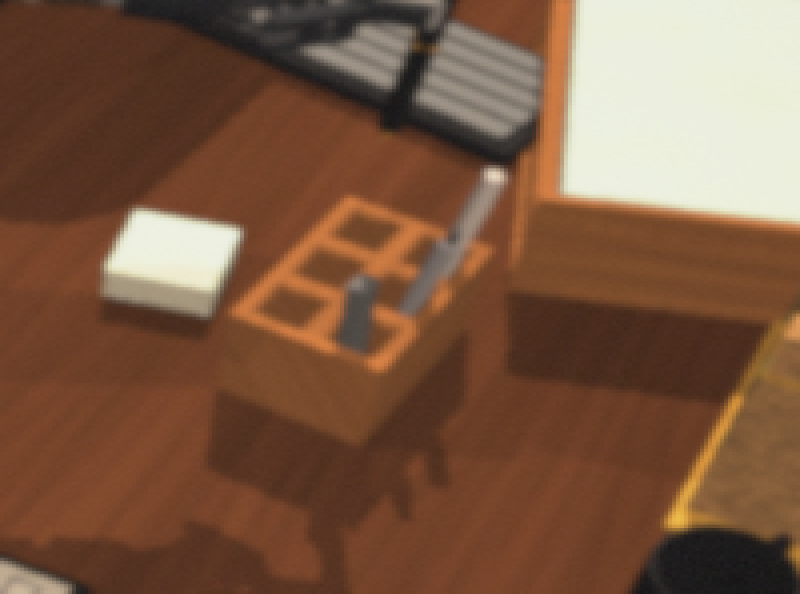

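Emit:
move_arm:
  series:
    - [[-0.3,0.7,-1,0,0,0,0],[0,0,-2,0,0,0,0],[0,0,-2,0,0,0,0],[0,0,-2,0,0,0,0],[0,0,0,0,0,0,0]]

```text
clock: 41.35
eef_pos: [0.5517, 0.3939, 0.2293]
tool_rot: [-0.125, 0.729, 0.119, 0.663]
ft_force: [0.3, -0.1, -0.3]
grip_width: 0.0128
```

```bash
python3 pl.py .109 -.003 -1 1 .1 85 20; python3 look.py s34 .109 -1 1
```

```text
tip [0.539  0.3902 0.121 ] well [0.5429 0.3949]
tcp [0.555 0.399 0.208] (array([ 0.65, -0.99, -1.56]), np.True_)
t 41.35 pos [0.5517 0.3939 0.2293] q [-0.125  0.729  0.119  0.663] j [ 0.827  0.561 -0.949 -1.405 -0.477  0.056] F [ 0.3 -0.1 -0.3] g 0.0128
shift cm [ 0.3   0.53 -2.09] rot [-0.3 -0.5  0.1] rows 1 per row [ 0.3   0.53 -2.09] [-0.29 -0.49  0.1 ]
tip px [367. 196.] above well same z [376. 194.] rim [367. 229.]
```

View pics/s34c.png

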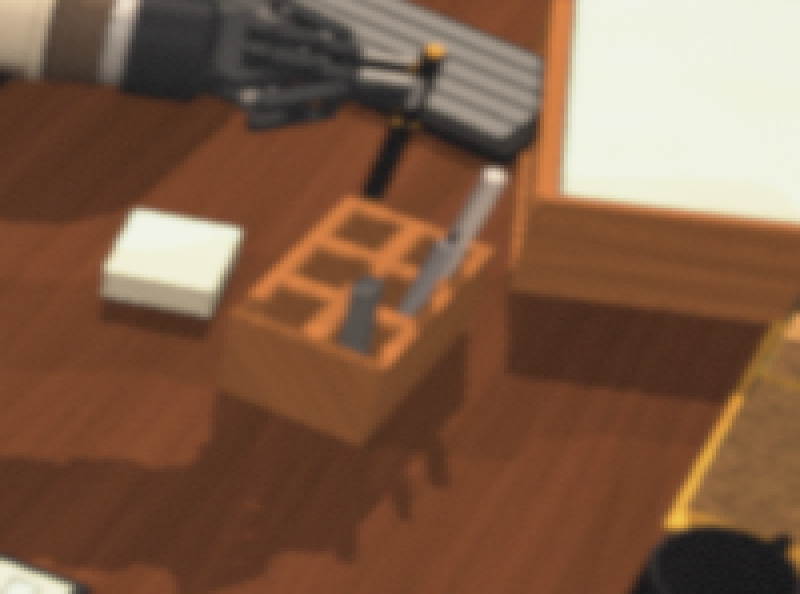

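Emit:
move_arm:
  series:
    - [[0,0,-1.5,0,0,0,0],[0,0,-1.5,0,0,0,0],[0,0,-1.5,0,0,0,0],[0,0,-1,0,0,0,0],[0,0,0,0,0,0,0]]

```text
clock: 41.9
eef_pos: [0.5553, 0.3957, 0.1873]
tool_rot: [-0.12, 0.723, 0.123, 0.669]
ft_force: [0.3, 0.2, -1.3]
grip_width: 0.0126
```

```bash
python3 pl.py .109 -.003 -1 1 .045 85 20; python3 look.py s35 .109 -1 1
```

```text
tip [0.5442 0.3937 0.0788] well [0.5429 0.3949]
tcp [0.555 0.399 0.153] (array([ 0.85, -0.98, -1.74]), np.True_)
t 41.9 pos [0.5553 0.3957 0.1873] q [-0.12   0.723  0.123  0.669] j [ 0.825  0.73  -0.942 -1.588 -0.477  0.056] F [ 0.3  0.2 -1.3] g 0.0126
shift cm [-0.07  0.35 -3.39] rot [-1.2  0.4  0.2] rows 1 per row [-0.07  0.35 -3.39] [-1.22  0.36  0.23]
tip px [367. 236.] above well same z [366. 235.] rim [367. 229.]
```

View pics/s35c.png

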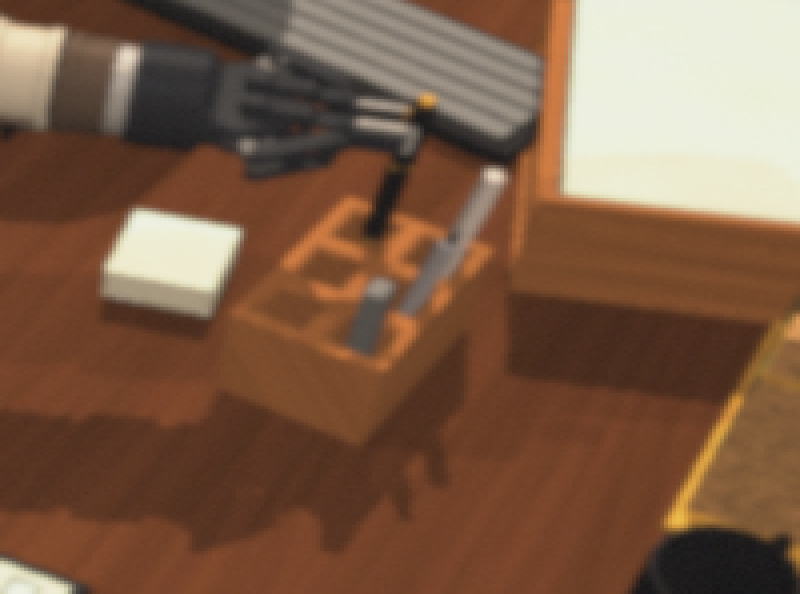

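Emit:
move_arm:
  series:
    - [[-0.4,0,-1,0,0,0,0],[0,0,-1.5,0,0,0,0],[0,0,-1,0,0,0,0],[0,0,0,0,0,0,0],[0,0,0,0,0,0,0]]

```text
clock: 42.45
eef_pos: [0.5535, 0.3973, 0.163]
tool_rot: [-0.116, 0.718, 0.127, 0.674]
ft_force: [-0.3, -0.0, -0.6]
grip_width: 0.013
```

```bash
python3 pl.py .109 -.003 -1 1 .045 85 20; python3 look.py s36 .109 -1 1
```

```text
tip [0.5438 0.3968 0.0543] well [0.5429 0.3949]
tcp [0.555 0.399 0.153] (array([ 0.85, -0.98, -1.74]), np.True_)
t 42.45 pos [0.5535 0.3973 0.163 ] q [-0.116  0.718  0.127  0.674] j [ 0.832  0.832 -0.932 -1.698 -0.485  0.057] F [-0.3 -0.  -0.6] g 0.013
shift cm [ 0.11  0.19 -0.96] rot [-2.   1.   0.3] rows 1 per row [ 0.11  0.19 -0.96] [-1.97  1.04  0.29]
tip px [362. 256.] above well same z [360. 257.] rim [367. 229.]
```

View pics/s36c.png

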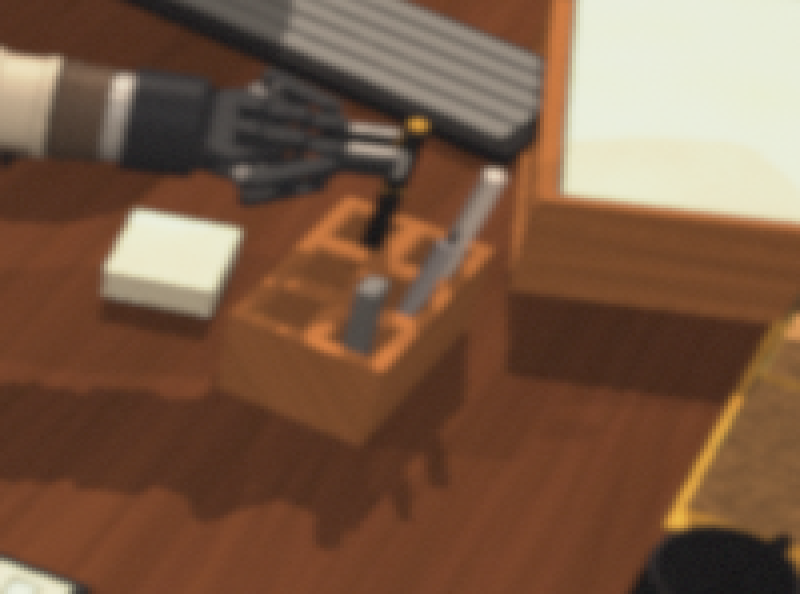

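Emit:
move_arm:
  series:
    - [[-0.2,0,-1,0,0,0,0],[0,0,-0.8,0,0,0,0],[0,0,0,0,0,0,0],[0,0,0,0,0,0,0.25],[0,0,0,0,0,0,0.35]]

```text
clock: 43.0
eef_pos: [0.5522, 0.3977, 0.1484]
tool_rot: [-0.114, 0.717, 0.128, 0.676]
ft_force: [0.5, -0.3, -0.4]
grip_width: 0.0292
```

Emit:
move_arm:
  series:
    - [[0,0,0,0,0,0,0.38],[-1,-0.5,0.3,0,0,0,0.38],[-2,-0.8,0.5,0,2,0,0.38],[-2,-0.8,1.5,0,4,0,0.38],[-1,-1,3.5,0,6,0,0.38]]

```text
clock: 43.5
eef_pos: [0.4961, 0.3716, 0.1846]
tool_rot: [-0.106, 0.772, 0.135, 0.613]
ft_force: [1.0, 1.1, -0.2]
grip_width: 0.0321
```

Emit:
move_arm:
  series:
    - [[0,-1,4,0,7,0,0.38],[0,-2,4,0,8,0,0.38],[0,-3,3,0,8,0,0.38],[0,-4,0,0,8,0,0.38],[0,-4,0,0,8,0,0.38]]

```text
clock: 44.0
eef_pos: [0.5056, 0.2963, 0.2319]
tool_rot: [-0.085, 0.873, 0.154, 0.454]
ft_force: [2.4, -0.1, -0.2]
grip_width: 0.0322
```

```bash
python3 - <<'E'
from h import *
st()
p,d,o=snap('scene','s37')
cv2.imwrite('pics/s37c.png',cv2.resize(p[60:240,280:480,::-1],None,fx=4,fy=3.3,interpolation=3))
E
```

```text
t 44.0 pos [0.5056 0.2963 0.2319] q [-0.085  0.873  0.154  0.454] j [ 0.61  -0.047 -0.873 -0.248 -0.156  0.331] F [ 2.4 -0.1 -0.2] g 0.0322
```

View pics/s37.png

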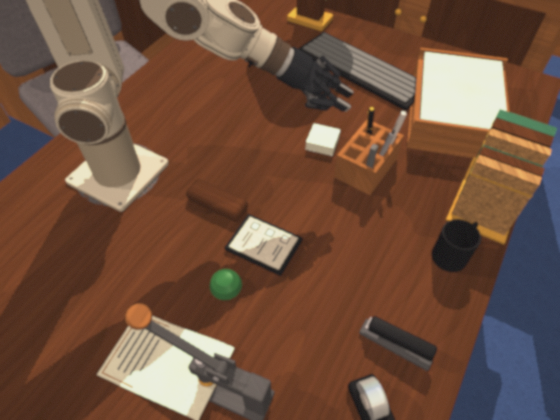

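View pics/s37c.png

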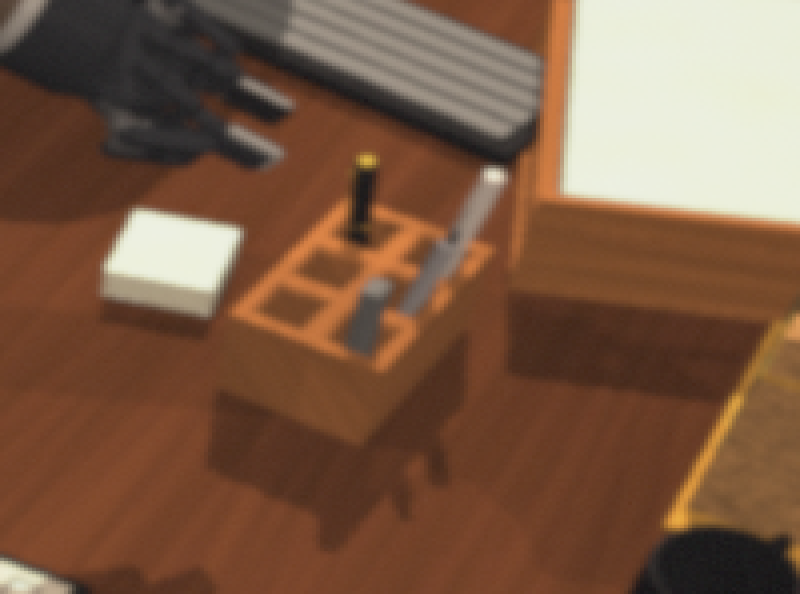

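Emit:
move_arm:
  series:
    - [[0,-4,2,0,8,0,0.4],[0,-4,2,0,8,0,0.4],[-1,-4,1,0,8,0,0.4],[-1,-4,0,0,8,0,0.4],[-1,-4,0,0,8,0,0.4]]

```text
clock: 44.55
eef_pos: [0.48, 0.1314, 0.2615]
tool_rot: [-0.045, 0.967, 0.165, 0.19]
ft_force: [1.9, 0.5, -1.2]
grip_width: 0.0344
```

```bash
python3 - <<'E'
from h import *
st()
p,d,o=snap('top','t38'); snap('scene','s38')
for cam,n in(('top','t38'),('scene','s38')):
    z=np.load(f'pics/{n}.npz');W=cloud(cam,z['d'])
    m=(W[...,0]>.49)&(W[...,0]<.68)&(W[...,1]>.24)&(W[...,1]<.46)&(W[...,2]>.095)
    k,l,s,c=cv2.connectedComponentsWithStats(m.astype(np.uint8))
    for j in range(1,k):
        if s[j,4]<8: continue
        P=W[l==j]; a=P.mean(0); u,S,v=np.linalg.svd(P-a,full_matrices=False); t=P[P[:,2].argmax()]
        print(cam,s[j,4],'mean',a.round(3),'top',t.round(3),'axis tilt deg',np.degrees(np.arccos(abs(v[0,2]))).round(1))
    k=(W[...,0]<.46)&(W[...,0]>.36)&(W[...,1]<-.28)&(W[...,1]>-.4)&(W[...,2]>.12);print('knob',np.median(W[k],0).round(3))
    
from seg import segs
segs('t38','top',(0.25,0.75,-0.45,0.5)); 
for n in ['letter_opener','paperweight','notes','stylus','ballpoint','fountain_pen','highlighter']: print(n,[(np.round(x['at'],3).tolist(),round(x['confidence'],2)) for x in bot.find_in('scene',n)][:2])
E
```

```text
t 44.55 pos [0.48   0.1314 0.2615] q [-0.045  0.967  0.165  0.19 ] j [ 0.078 -0.083 -0.396  0.85   0.314  0.05 ] F [ 1.9  0.5 -1.2] g 0.0344
top 84 mean [0.604 0.398 0.139] top [0.609 0.401 0.17 ] axis tilt deg 11.2
top 63 mean [0.602 0.348 0.128] top [0.608 0.351 0.154] axis tilt deg 13.4
top 71 mean [0.578 0.29  0.125] top [0.576 0.289 0.141] axis tilt deg 10.6
top 66 mean [0.532 0.395 0.131] top [0.531 0.396 0.154] axis tilt deg 6.5
knob [ 0.427 -0.333  0.222]
scene 120 mean [0.535 0.392 0.125] top [0.532 0.389 0.15 ] axis tilt deg 6.6
scene 239 mean [0.607 0.373 0.132] top [0.608 0.401 0.167] axis tilt deg 62.1
scene 125 mean [0.585 0.285 0.119] top [0.582 0.277 0.137] axis tilt deg 7.4
knob [ 0.432 -0.339  0.219]
1 pix [309. 149.] n 60 c 741.5 -72.7 LxW 35.6 12.7 ang -86.6 z [ 7.5 12.5 28.7]
42 pix [131. 174.] n 135 c 678.4 484.7 LxW 114.6 31.3 ang 1.7 z [ 6.5 14.7 28.3]
367 pix [389. 227.] n 1815 c 507.2 -292.1 LxW 254.3 141.2 ang 27.8 z [ 6.1 14.9 23.6]
465 pix [185. 215.] n 131 c 524.9 322.3 LxW 185.6 85.6 ang -60.4 z [ 5.8 16.1 28. ]
609 pix [169. 211.] n 39 c 545.7 357.2 Lx
[... 219 characters left out ...]
5.] n 538 c 454.8 -7.0 LxW 153.1 107.4 ang 1.9 z [10.3 14.8 18.6]
795 pix [329. 249.] n 89 c 432.3 -130.7 LxW 69.7 51.2 ang 47.1 z [12.7 22.4 29.6]
804 pix [175. 252.] n 90 c 428.1 341.2 LxW 83.4 30.8 ang 1.9 z [ 5.6 22.  29.5]
880 pix [166. 252.] n 31 c 416.6 358.0 LxW 37.1 16.9 ang 50.4 z [27.6 29.2 29.9]
letter_opener []
paperweight [([0.449, -0.148, 0.036], 0.61), ([0.423, 0.353, 0.03], 0.39)]
notes [([0.425, 0.354, 0.029], 0.69)]
stylus [([0.608, 0.392, 0.133], 0.73), ([0.538, 0.392, 0.114], 0.2)]
ballpoint [([0.605, 0.344, 0.114], 0.69), ([0.476, -0.341, 0.012], 0.59)]
fountain_pen [([0.539, 0.39, 0.116], 0.6)]
highlighter [([0.588, 0.282, 0.112], 0.67), ([0.472, -0.327, 0.184], 0.54)]
```

View pics/t38.png

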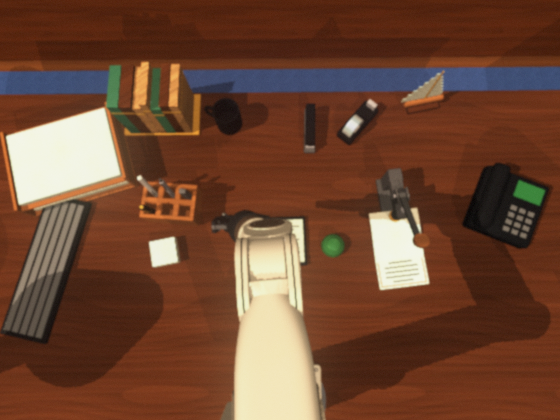

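Emit:
move_arm:
  series:
    - [[0,0,0,0,0,0,0.4],[0,0,0,0,0,0,0.4],[0,0,0,0,0,0,0.4],[0,0,0,0,0,0,0.4],[0,0,0,0,0,0,0.4]]

```text
clock: 45.5
eef_pos: [0.4784, 0.1372, 0.2586]
tool_rot: [-0.05, 0.966, 0.166, 0.19]
ft_force: [0.8, 0.3, -0.1]
grip_width: 0.0341
```

```bash
python3 - <<'E'
from h import *
st(); p,d,o=snap('scene','s39')
cv2.imwrite('pics/s39c.png',cv2.resize(p[60:240,280:480,::-1],None,fx=4,fy=3.3,interpolation=3))
print(bot.job_done()); st()
E
```

```text
t 45.5 pos [0.4784 0.1372 0.2586] q [-0.05   0.966  0.166  0.19 ] j [ 0.092 -0.083 -0.404  0.839  0.311  0.054] F [ 0.8  0.3 -0.1] g 0.0341
the job is handed in; nothing more can be done
None
the job is handed in; nothing more can be done
```

View pics/s39c.png

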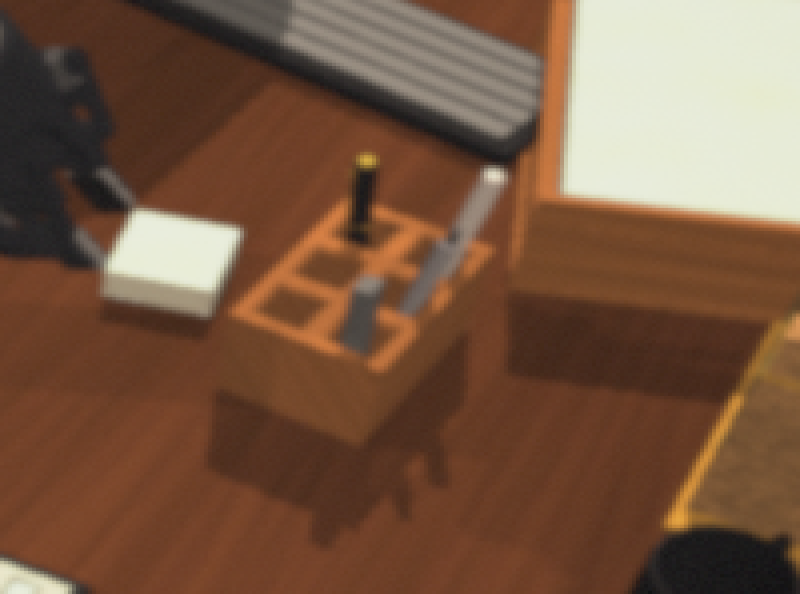

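I handed the job in at 45.5 s; no verdict was reported.

- **Press:** I pushed the lever to its stop, and the last push held it there for 0.5 s. A second push stopped just short, so I repeated it. The first push peaked at about 49 N on the closed fingertips. The knob came back to its rest height of 0.22 m.
- **Journal:** I touched the boxes far, middle, then near, with about 3–6 N for 0.5 s or more each. The scene pictures show the nib inside each box. The stylus turned about 9° in the grip while touching, and I allowed for that.
- **Desk tidy:** The stylus, ballpoint, highlighter and fountain pen all stand in wells of the tidy. Their top heights (about 0.17, 0.15, 0.14 and 0.15 m) fit standing on the floor of the wells, and they tilt by 14° or less. I saw no letter opener.
- **Left in place:** The paperweight and notes were found where they started, and the arm was clear of everything.

Two checks disagreed slightly:
- **Scene camera:** it showed carried tips about 5 mm away from where my arm calculation put them. I followed the picture when placing each pen.
- **Stylus and ballpoint:** these merged into one blob in the last scene depth check, which gave a meaningless 62° tilt. The top view separated them, at 11° and 13°.

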